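Weigh the specimen pots on the damped balance

TASK

Weigh the specimen pots: fit the weighing plate from the tray flat onto the balance, over its spindle and pin, then turn the black knob so that its white line meets the long index line. Stand each pot that is there gently, upright and centred on the plate, smallest pot first and in order of size, let go of it for a good second while it settles, then stand it upright in the tray. When all are in the tray turn the knob back to the short index line, leaving the plate on the balance and the other things on the bench alone.

Things in the scene. Friction and masses are not known exactly. Their poses are not given: they have to be found in the camera images.
- plate_mid (a point): Loose aluminium weighing plate, flat bar 120 x 60 x 20 mm, 0.2 kg, starting flat in the tray. Point: its centre, half-way up. x axis: along its length, towards the end with the pin slot; z up. Through its centre a 19 mm bore; 42 mm from it along +x a through slot 16 mm long (x), 11 mm wide. Easily gripped across its 60 mm width.
- seat (a point): Balance carrier, a dark steel bar 110 (x) x 48 mm on a stem. Point: on its spindle axis at its upper face, on which the plate lies; 83 mm above the bench unloaded. x axis: towards the pin. Sprung: sinks straight down 1.1 mm per N, at most 14 mm. Spindle 16 mm diameter, 17 mm high, last 5 mm tapered. With the plate fitted, plate_mid is 10 mm above this point, x axes the same way.
- pin (a point): Foot of the upright anti-rotation pin on the carrier, 42 mm from the spindle along the carrier's +x. Pin 8 mm diameter, 13 mm high, last 3 mm tapered. The white balance housing below is 160 x 260 mm and 55 mm high, its top 28 mm below this point.
- knob (a joint): Damping knob on the housing, rad, growing clockwise seen from above, range 0 to 2.1; stays where it is left (friction about 0.05 N m). At 1.70 its white line points at the long index line (working); at 0.40 at the short index line (parked).
- knob_grip (a point): On the knob's vertical axis at the height to grip, 12 mm below its top (top 97 mm above the bench). Black knob on the balance housing, 135 mm beside the spindle: round skirt 60 mm, 10 mm high, and on it an upright grip bar 56 mm long, 14 mm wide, 30 mm high. x axis: along the bar towards the end with the white pointer line; turns with the knob.
- work_mark (a point): Long black index line on the housing top (from 32 to 60 mm from the knob axis); this point lies on it, 40 mm from the knob axis: the working position of the white line.
- park_mark (a point): Short black index line on the housing top (from 32 to 42 mm from the knob axis); this point lies at it, 40 mm from the knob axis: the parked position of the white line.
- tray_in (a point): Fixed grey plastic draining tray, 180 (its x) x 300 (its y) x 10 mm outside, walls and floor 5 mm. Point: centre of its inner floor, axes along its sides.
- pot1_mid (a point): Specimen pot of the smallest size: closed upright plastic cylinder, white with grey lid and blank label, 40 mm diameter, 44 mm high in all, under 0.35 kg, weight low down. Point: its centre, half-way up; z axis up through the lid. May be absent.
- pot2_mid (a point): Specimen pot of the second smallest size: closed upright plastic cylinder, white with grey lid and blank label, 47 mm diameter, 54 mm high in all, under 0.35 kg, weight low down. Point: its centre, half-way up; z axis up through the lid. May be absent.
- pot3_mid (a point): Specimen pot of the second largest size: closed upright plastic cylinder, white with grey lid and blank label, 54 mm diameter, 64 mm high in all, under 0.35 kg, weight low down. Point: its centre, half-way up; z axis up through the lid. May be absent.
- pot4_mid (a point): Specimen pot of the largest size: closed upright plastic cylinder, white with grey lid and blank label, 62 mm diameter, 76 mm high in all, under 0.35 kg, weight low down. Point: its centre, half-way up; z axis up through the lid. May be absent.
- slidebox: Bystander: flat grey slide box 85 x 160 x 34 mm, origin under its centre. Leave alone.
- beaker: Bystander: white beaker, 72 mm across, 85 mm high, origin under its centre. Leave alone.
- cassettes: Bystander: small cardboard box of white cassettes, 50 x 90 x 76 mm, origin under its centre. Leave alone.

How it is judged:
On the way, in this order (a step that is already met when the one before it is completed fails the run):
1. The weighing plate lies flat on the carrier, over spindle and pin, released (z of plate_mid in the frame of seat between 0.007 and 0.013 m and horizontal distance between plate_mid and seat below 0.004 m and angle between the x axis of plate_mid and the x axis of seat, either way round below 0.08 rad and contact force between the fingers and plate below 0.1 N), for 0.3 s.
2. Then the knob's white line is at the long line (within 0.10 rad), knob let go (value of joint knob between 1.6 and 1.8 rad and contact force between the fingers and knob below 0.1 N and velocity of joint knob between -0.05 and 0.05 rad/s and z of plate_mid in the frame of seat between 0.007 and 0.013 m and horizontal distance between plate_mid and seat below 0.004 m and angle between the x axis of plate_mid and the x axis of seat, either way round below 0.08 rad), for 0.3 s.
3. Then the smallest size of pot, if there, stands upright, released and at rest within 10 mm of the centre on the fitted plate for 0.5 s (horizontal distance between pot1_mid and plate_mid below 0.01 m and z of pot1_mid in the frame of plate_mid between 0.028 and 0.036 m and z of pot1_mid in the frame of seat between 0.037 and 0.047 m and angle between pot1_mid's own z axis and vertical below 0.08 rad and linear speed of pot1 below 0.02 m/s and contact force between the fingers and pot1 below 0.1 N and contact force between pot1 and plate above 0.2 N), for 0.5 s.
4. Then the second smallest size of pot, if there, stands upright, released and at rest within 10 mm of the centre on the fitted plate for 0.5 s (horizontal distance between pot2_mid and plate_mid below 0.01 m and z of pot2_mid in the frame of plate_mid between 0.033 and 0.041 m and z of pot2_mid in the frame of seat between 0.042 and 0.052 m and angle between pot2_mid's own z axis and vertical below 0.08 rad and linear speed of pot2 below 0.02 m/s and contact force between the fingers and pot2 below 0.1 N and contact force between pot2 and plate above 0.2 N), for 0.5 s.
5. Then the second largest size of pot, if there, stands upright, released and at rest within 10 mm of the centre on the fitted plate for 0.5 s (horizontal distance between pot3_mid and plate_mid below 0.01 m and z of pot3_mid in the frame of plate_mid between 0.038 and 0.046 m and z of pot3_mid in the frame of seat between 0.047 and 0.057 m and angle between pot3_mid's own z axis and vertical below 0.08 rad and linear speed of pot3 below 0.02 m/s and contact force between the fingers and pot3 below 0.1 N and contact force between pot3 and plate above 0.2 N), for 0.5 s.
6. Then the largest size of pot, if there, stands upright, released and at rest within 10 mm of the centre on the fitted plate for 0.5 s (horizontal distance between pot4_mid and plate_mid below 0.01 m and z of pot4_mid in the frame of plate_mid between 0.044 and 0.052 m and z of pot4_mid in the frame of seat between 0.053 and 0.063 m and angle between pot4_mid's own z axis and vertical below 0.08 rad and linear speed of pot4 below 0.02 m/s and contact force between the fingers and pot4 below 0.1 N and contact force between pot4 and plate above 0.2 N), for 0.5 s.
7. Then all pots stand in the tray, released (x of pot1_mid in the frame of tray_in between -0.085 and 0.085 m and y of pot1_mid in the frame of tray_in between -0.145 and 0.145 m and z of pot1_mid in the frame of tray_in between 0.017 and 0.027 m and angle between each of pot1_mid, pot2_mid, pot3_mid, pot4_mid's own z axis and vertical below 0.1 rad and linear speed of each of pot1, pot2, pot3, pot4 below 0.02 m/s and contact force between the fingers and pot1 below 0.1 N and x of pot2_mid in the frame of tray_in between -0.085 and 0.085 m and y of pot2_mid in the frame of tray_in between -0.145 and 0.145 m and z of pot2_mid in the frame of tray_in between 0.022 and 0.032 m and contact force between the fingers and pot2 below 0.1 N and x of pot3_mid in the frame of tray_in between -0.085 and 0.085 m and y of pot3_mid in the frame of tray_in between -0.145 and 0.145 m and z of pot3_mid in the frame of tray_in between 0.027 and 0.037 m and contact force between the fingers and pot3 below 0.1 N and x of pot4_mid in the frame of tray_in between -0.085 and 0.085 m and y of pot4_mid in the frame of tray_in between -0.145 and 0.145 m and z of pot4_mid in the frame of tray_in between 0.033 and 0.043 m and contact force between the fingers and pot4 below 0.1 N), for 0.2 s.
8. Then the knob's white line is back at the short line (within 0.10 rad), knob let go (value of joint knob between 0.3 and 0.5 rad and contact force between the fingers and knob below 0.1 N and velocity of joint knob between -0.05 and 0.05 rad/s), for 0.3 s.
At the end, for the whole second after the job is handed in: Every pot present stands upright and at rest on the floor of the tray, released; the plate is on the carrier over spindle and pin (within 4 mm, lying flat); the knob is at the short line within 0.10 rad (0.40 +- 0.10), let go (all of step 1 and all of step 7 and all of step 8); the robot touches nothing.
It fails at once if a bystander is moved by more than 30 mm (distance of any of slidebox, beaker, cassettes from where it was at the start of the episode above 0.03 m).
It fails at once if a pot is dropped or pressed on the plate with more than 40 N (contact force between any of pot1, pot2, pot3, pot4 and plate above 40 N).
It fails at once if a pot stands on the plate while the knob is not at the long line (within 0.10 rad) (contact force between any of pot1, pot2, pot3, pot4 and plate above 0.2 N and not (value of joint knob between 1.6 and 1.8 rad)).
Of pot1, pot2, pot3, pot4 only 2 to 3 are there at a start; the rules pass over those that are not, and their reading is None.
At some moment in a run one of pot1, pot2, pot3, pot4 may be knocked a few centimetres aside while the robot is not near it.
It also fails if it takes over 210 s, if anything falls off the work surface, if the arm or the gripper's body presses on something with over 40 N, if the wrist force passes 120 N, or if a joint passes its speed limit or range.

ROBOT

A 7-joint arm with a two-finger parallel gripper is mounted at the origin on the work surface. World frame = base frame: x ahead of the robot, y to its left, z up, the work surface at z = 0. Lengths are in m, angles in rad, forces in N, time in s.
With the tool pointing down it reaches from about 0.4 to 0.85 m from the base axis. Payload 10.4 kg.
Tool frame: the origin (TCP) lies at the very end of the fingers, on their centre line; the grasp point (between the pads) lies 19 mm behind it (manip.tcp_to_grasp is the distance from the TCP to the grasp point, in m); x points along the fingers, y is the direction in which the jaws open and shut, and the axes are right-handed (so a half turn about x gives the same grasp; the last joint's range is limited). The gripper opens to 85 mm and grips with 20 to 120 N. Pads are 22 mm wide; open, the fingers measure 114 mm over their backs; the gripper's body (76 mm by 85 mm) begins 54 mm behind the grasp point. The pads swing forward as they close: fully open they stand 13 mm farther back than shut.
Start: joints at [-1.365, 0.332, -0.065, 1.46, 0.022, 1.35, -0.088], TCP at [0.142, 0.609, 0.231] pointing down, gripper open.
Joint ranges: [-2.6, 2.6], [-0.5, 2.12], [-1.47, 1.34], [0.16, 2.42], [-1.27, 4.41], [0.06, 2.06], [-2.6, 2.6]. Speed limits (rad/s): [2.22, 2.22, 2.79, 2.79, 3.14, 3.14, 3.14].

INTERFACE

Orientations are given as a unit quaternion [x, y, z, w].
In Python, from workcell import manip, cams, hand_in gives the robot as it stands.
- The arm moves only by the shell command python3 -m handwheel 'ROWS' [FORCE]. ROWS is text: rows parted by semicolons, each of 7 numbers parted by spaces: the shift along the tool's x, y, z in mm, then the turn, a rotation vector about the tool's x, y, z in rad, then the finger opening in mm, from 0 to 85.4. A call has 1 to 8 rows; each row shifts and turns the commanded pose from where the row before left it, along the tool's axes as they then stand; what a row does not reach is not made up. A row lasts 1/10 s, in which the tool goes at most 50 mm and 8.59 degrees, less where a joint would pass 70% of its speed; a pose out of reach is approached as far as the arm can. A call with a gripper value outside its range is refused whole. The fingers move at their own pace and stop on an object; FORCE is the grip in N (left out, the last holds). Time passes only in rows, so rows that do not move let the fingers close. It gives the time, the measured TCP pose, the force and the opening at its end, in the units of the state.
- manip.get_obs(): the state, without advancing time (a new reading comes with each control period).
- cams.camera(name): name is "scene" or "top"; returns a dict with "color" (400x640x3 uint8, blue, green, red), "depth" (400x640 float32, m along the optical axis (not along the pixel's ray), 0 where there is no reading), "camera_matrix" (3x3 intrinsics, pixels), "origin" and "attitude" of the camera in the world. Camera axes: x right, y down, z forward; pixel columns grow to the right and rows downward; lengths in m; the calibration is good to about 2 mm. A picture is of the moment at which its call begins.
- hand_in(): hands the job in, once; it reports no verdict.
Trained networks look in the newest picture that a camera, given by its name, has taken for a name from the list of things; names that differ only in an ending like _2 or _b are one class to them, and where a whole thing is asked for, a point or a joint stands for the part that bears it (a point fixed in the world has none). Each returns a list of dicts, best first, with "conf" (0 to 1); they miss things now and then, are a little off and sometimes report something else, mostly with a low value. They report only what shows in the picture. A call takes as long as a camera call.
- cams.recognise(camera, thing): "box" ([left, top, width, height] in pixels, round what is visible of it).
- cams.outline_of(camera, thing): "region" (400x640 bool, what is visible of it) and "box" ([left, top, width, height] in pixels, round what is visible of it).
The state is a dict: "clock": time; "joint_pos": joint angles; "joint_velocities": joint speeds; "tau": joint torques, N m; "position": TCP position; "ee_rot": TCP orientation; "ft_force": force on the tool from outside, world axes, zero at the start; "torque": the same for the moment, N m; "grip_width": opening from 0.0 (shut) to 1.0 (fully open).
Only numpy, scipy, OpenCV 4.12 (cv2) and the standard library are available. Lean on these libraries where they do the work, as an engineer would, in place of code of your own. Each camera call takes 0.05 s, during which the arm holds its last target.

## Working session

There is one attempt and no reset: what is moved stays moved. The work goes in short steps, Python scripts to look and compute and a shell command to move; the robot and the scene stay as the last step left them, time stands still between calls to the robot, and variables do not carry over. Pictures are saved under pics/ and viewed, and the job is handed in when it is done.

```bash
ls; mkdir -p pics
cat > h.py <<'E'
import numpy as np, cv2
from scipy.spatial.transform import Rotation as R
from workcell import manip, cams, hand_in
def snap(n,f):
    c=cams.camera(n); cv2.imwrite('pics/'+f,c['color']); return c
def camR(c):
    a=np.array(c['attitude'],float)
    return a if a.shape==(3,3) else R.from_quat(a).as_matrix()
def cloud(c):
    K=np.array(c['camera_matrix']);d=c['depth'];v,u=np.indices(d.shape)
    P=np.stack([(u-K[0,2])/K[0,0]*d,(v-K[1,2])/K[1,1]*d,d],-1)
    P=P@camR(c).T+np.array(c['origin']); P[d==0]=np.nan
    return P
def ray(c,u,v,z):
    K=np.array(c['camera_matrix']);r=camR(c)@np.array([(u-K[0,2])/K[0,0],(v-K[1,2])/K[1,1],1.])
    o=np.array(c['origin']);return o+r*(z-o[2])/r[2]
def proj(c,p):
    K=np.array(c['camera_matrix']);q=camR(c).T@(np.array(p)-c['origin']);q=K@q;return q[:2]/q[2]
def st():
    o=manip.get_obs();M=R.from_quat(o['ee_rot']).as_matrix()
    print(o['clock'],'pos',np.round(o['position'],4),'grip',o['grip_width']);print('x',M[:,0].round(3),'y',M[:,1].round(3),'z',M[:,2].round(3),'F',np.round(o['ft_force'],1));return o,M
E
python3 - <<'E'
from h import *
o,M=st(); print(manip.tcp_to_grasp)
for n in('scene','top'):
    c=snap(n,n+'0.png');print(n,c['origin'],c['attitude'],c['camera_matrix'])
    np.save(n+'0.npy',cloud(c))
    for t in ['plate_mid','seat','knob','tray_in','pot1_mid','pot2_mid','pot3_mid','pot4_mid','slidebox','beaker','cassettes']:
        try:print(t,[(np.round(r['box']).tolist(),round(r['conf'],2)) for r in cams.recognise(n,t)][:4])
        except Exception as e:print(t,e)
E
```

```text
pics
0.0 pos [0.1417 0.6083 0.2305] grip 0.9997985566213565
x [-0.    -0.001 -1.   ] y [ 0.227  0.974 -0.001] z [ 0.974 -0.227  0.   ] F [ 0.6  0.3 -1. ]
0.0187
scene [ 1.10750028 -0.44058696  0.79200442] [ 0.85804093  0.34917725 -0.15193776 -0.34460981] [[362.93647825   0.         322.01325832]
 [  0.         362.93647825 199.21246167]
 [  0.           0.           1.        ]]
plate_mid [([187.0, 238.0, 54.0, 36.0], 0.58)]
seat [([316.0, 173.0, 38.0, 22.0], 0.92), ([188.0, 239.0, 53.0, 35.0], 0.27)]
knob [([287.0, 201.0, 24.0, 19.0], 0.68), ([189.0, 240.0, 48.0, 34.0], 0.63), ([321.0, 178.0, 33.0, 20.0], 0.47)]
tray_in [([124.0, 219.0, 141.0, 112.0], 0.96)]
pot1_mid [([366.0, 151.0, 10.0, 24.0], 0.62)]
pot2_mid [([364.0, 153.0, 18.0, 26.0], 0.76)]
pot3_mid [([359.0, 118.0, 15.0, 25.0], 0.92)]
pot4_mid [([380.0, 134.0, 23.0, 33.0], 0.73)]
slidebox [([336.0, 219.0, 54.0, 60.0], 0.86)]
beaker [([289.0, 269.0, 29.0, 40.0], 0.58)]
cassettes [([390.0, 175.0, 37.0, 38.0], 0.66)]
top [0.45479668 0.03688492 1.03983554] [ 0.70923505 -0.7008979   0.05984822 -0.04632466] [[371.66342649   0.         320.77779092]
 [  0.         371.66342649 206.39611564]
 [  0.           0.           1.        ]]
plate_mid [([404.0, 224.0, 32.0, 48.0], 0.94), ([378.0, 137.0, 32.0, 31.0], 0.49)]
seat [([278.0, 187.0, 20.0, 44.0], 0.8), ([382.0, 213.0, 109.0, 72.0], 0.65), ([263.0, 179.0, 94.0, 66.0], 0.37)]
knob [([324.0, 205.0, 25.0, 21.0], 0.6)]
tray_in [([382.0, 212.0, 110.0, 72.0], 0.63)]
pot1_mid []
pot2_mid [([207.0, 207.0, 23.0, 22.0], 0.86)]
pot3_mid [([154.0, 256.0, 32.0, 19.0], 0.88), ([402.0, 225.0, 33.0, 47.0], 0.54)]
pot4_mid [([166.0, 203.0, 32.0, 22.0], 0.6)]
slidebox [([286.0, 134.0, 63.0, 39.0], 0.91)]
beaker [([379.0, 138.0, 28.0, 29.0], 0.7)]
cassettes [([213.0, 146.0, 35.0, 26.0], 0.55)]
```

View pics/top0.png

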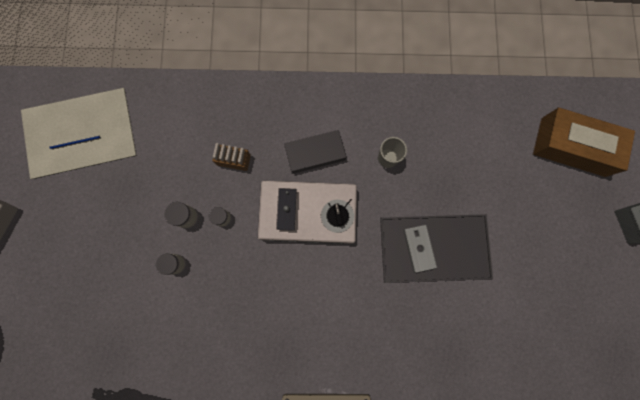

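View pics/scene0.png

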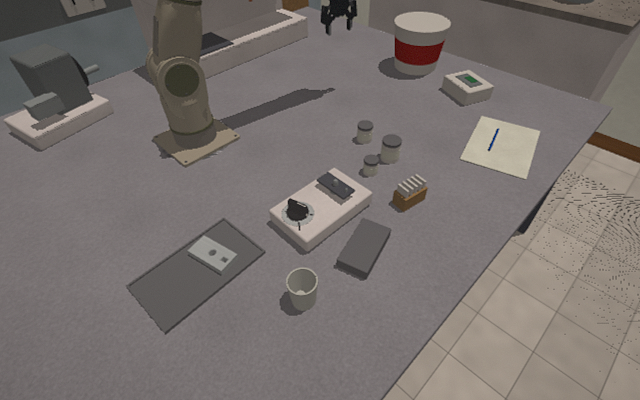

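Three pots, at top pixels (221,217), (181,215) and (171,264). The balance is at (308,211), with the spindle around (286,209) and the knob at (338,216). The plate in the tray is at (420,248), slot end up-left. Next I'll measure them.

Run:
```python
from h import *
c=cams.camera('top');P=cloud(c);img=c['color']
np.savez('top0.npz',img=img,P=P)
def crop(n,x,y,w,h,s):cv2.imwrite('pics/'+n,cv2.resize(img[y:y+h,x:x+w],None,fx=s,fy=s,interpolation=cv2.INTER_CUBIC))
crop('bal0.png',250,170,120,85,6);crop('tray0.png',375,205,120,85,6)
def blob(u0,u1,v0,v1,zlo,zhi,name):
    Q=P[v0:v1,u0:u1].reshape(-1,3);m=(Q[:,2]>zlo)&(Q[:,2]<zhi);Q=Q[m]
    if len(Q)<5:print(name,len(Q));return
    (cx,cy),(w,h),a=cv2.minAreaRect((Q[:,:2]*1000).astype(np.float32))
    print(name,len(Q),'med z',np.median(Q[:,2]).round(4),'rect mm',round(cx,1),round(cy,1),round(w,1),round(h,1),'ang',round(a,2))
Q=lambda a,b,e,f:P[e:f,a:b,2]
print('bench',np.nanmedian(Q(450,500,320,380)))
for n,(a,b,e,f) in dict(p_small=(205,240,200,232),p_big=(158,203,195,235),p_mid=(150,190,245,280)).items():
    z=Q(a,b,e,f);top=np.nanpercentile(z,97);blob(a,b,e,f,top-.006,top+.01,n)
blob(255,362,175,250,.045,.062,'housing')
blob(270,302,180,238,.075,.092,'carrier')
blob(270,302,180,238,.094,.12,'spindle+pin')
blob(318,358,195,235,.085,.105,'knobbar')
blob(318,358,195,235,.060,.078,'skirt')
blob(375,495,205,290,.007,.0135,'traywall')
blob(395,445,218,280,.018,.035,'plate')
blob(280,352,128,178,.02,.05,'slide');blob(372,412,130,172,.07,.1,'beaker');blob(205,252,138,175,.06,.1,'cass')
```

```text
bench -0.001353634129122594
p_small 247 med z 0.0526 rect mm 576.2 294.7 45.0 46.2 ang 45.78
p_big 456 med z 0.075 rect mm 578.2 394.7 61.5 60.9 ang 27.14
p_mid 345 med z 0.0628 rect mm 447.5 417.1 51.1 53.2 ang 0.7
housing 4488 med z 0.0535 rect mm 592.0 55.3 259.9 160.2 ang 88.46
carrier 743 med z 0.08 rect mm 593.5 110.5 48.1 110.6 ang 88.33
spindle+pin 17 med z 0.0964 rect mm 593.2 108.9 10.5 12.7 ang 60.96
knobbar 120 med z 0.0952 rect mm 579.6 -24.3 54.9 14.3 ang 12.57
skirt 272 med z 0.0654 rect mm 579.0 -24.2 58.4 56.2 ang 89.95
traywall 784 med z 0.0085 rect mm 499.7 -302.6 180.0 300.8 ang 2.58
plate 927 med z 0.0236 rect mm 497.2 -254.2 119.9 61.5 ang 12.66
slide 1704 med z 0.0325 rect mm 767.6 36.9 86.7 160.6 ang 15.17
beaker 202 med z 0.082 rect mm 756.6 -172.6 70.5 70.3 ang 89.02
cass 283 med z 0.0732 rect mm 744.0 270.0 74.5 40.4 ang 80.5
```

View pics/bal0.png

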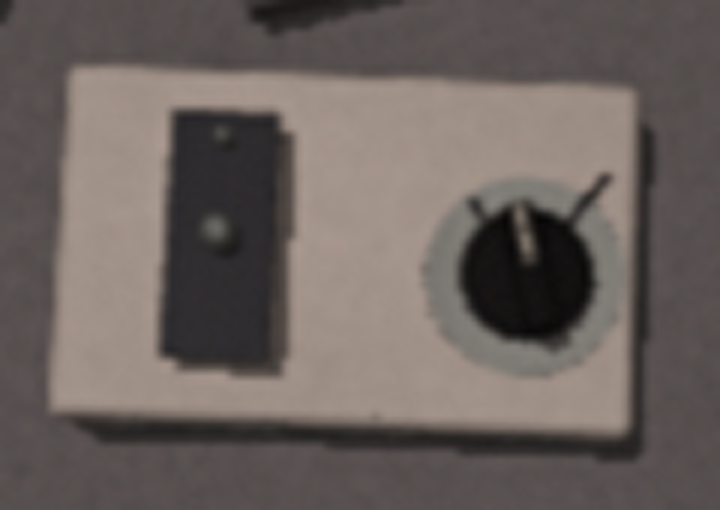

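View pics/tray0.png

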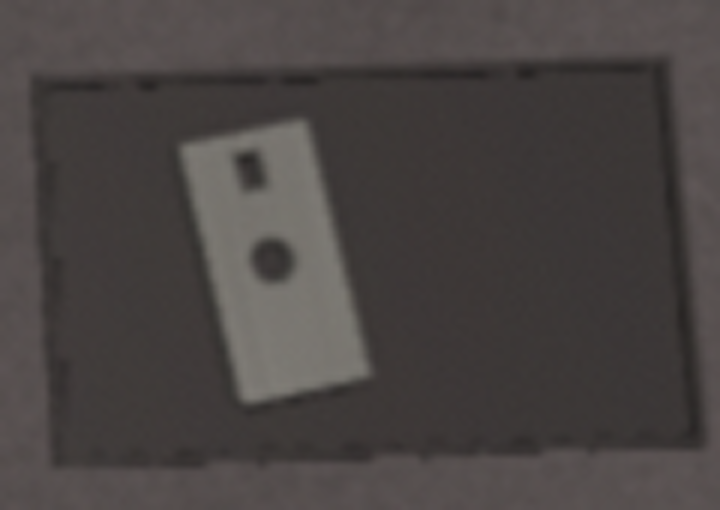

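Heights (54, 64 and 76 mm above the bench) identify the pots as pot2, pot3 and pot4, so pot1 is absent. First step is to fetch the plate.

```bash
cat >> h.py <<'E'
def to(x,y,z,yaw=None):
    """shift in tool axes mm to world target, turn about tool x to bring tool z to yaw deg (mod 180)"""
    o,M=st();d=M.T@((np.array([x,y,z])-o['position'])*1000)
    w=''
    if yaw is not None:
        cur=np.degrees(np.arctan2(M[1,2],M[0,2]));e=(yaw-cur+90)%180-90;w=' turn_x rad %.4f (cur yaw %.2f)'%(-np.radians(e),cur)
    tilt=R.align_vectors([[0,0,-1]],[M[:,0]])[0].as_rotvec()
    print('shift',d.round(1),w,'tilt fix(tool)',(M.T@tilt).round(4),'q',np.round(o['joint_pos'],2))
E
python3 -m handwheel '0 -9 48 0 0 0 85; 0 -9 48 0 0 0 85; 0 -9 48 0 0 0 85; 0 -9 48 0 0 0 85; 0 -9 48 0 0 0 85; 0 -9 48 0 0 0 85; 0 -9 48 0 0 0 85;0 -9 48 0 0 0 85' 40
python3 -c "
from h import *
to(.6,0.0,.23,12.6)"
```

```text
clock: 2.05
position: [0.5011, 0.4505, 0.2315]
ee_rot: [0.081, 0.702, -0.08, 0.703]
ft_force: [0.6, 0.8, 0.7]
grip_width: 0.991
2.05 pos [0.5011 0.4505 0.2315] grip 0.9913048007868311
x [ 0.  0. -1.] y [0.227 0.974 0.   ] z [ 0.974 -0.227  0.   ] F [0.6 0.8 0.7]
shift [   1.4 -416.4  198.4]  turn_x rad -0.4485 (cur yaw -13.10) tilt fix(tool) [ 0.      0.0002 -0.0005] q [-0.89  0.44  0.13  1.32 -0.05  1.38  0.58]
```

```bash
python3 -m handwheel '0 -45 20 0 0 0 85; 0 -45 20 0 0 0 85; 0 -45 20 0 0 0 85; 0 -45 20 0 0 0 85; 0 -45 20 0 0 0 85; 0 -45 20 0 0 0 85; 0 -45 20 0 0 0 85;0 -45 20 0 0 0 85'
python3 -m handwheel '0 -40 20 -0.112 0 0 85; 0 -40 5 -0.112 0 0 85; 0 -40 0 -0.112 0 0 85; 0 -40 0 -0.1125 0 0 85'
python3 -c "
from h import *
to(.4972,-.2542,.12,12.66)"
```

```text
clock: 2.85
position: [0.5737, 0.0627, 0.2316]
ee_rot: [0.081, 0.702, -0.08, 0.703]
ft_force: [1.5, -0.5, -0.5]
grip_width: 0.996
clock: 3.25
position: [0.5881, -0.1007, 0.2316]
ee_rot: [-0.079, 0.703, 0.079, 0.703]
ft_force: [1.3, -0.1, -0.0]
grip_width: 0.993
3.25 pos [ 0.5881 -0.1007  0.2316] grip 0.9933806429730145
x [ 0.  0. -1.] y [-0.222  0.975  0.   ] z [0.975 0.222 0.   ] F [ 1.3 -0.1 -0. ]
shift [ 111.5 -129.5 -122.8]  turn_x rad 0.0033 (cur yaw 12.85) tilt fix(tool) [-0.      0.0004 -0.0001] q [-0.21  0.27  0.37  1.56 -0.1   1.33  1.97]
```

```bash
python3 -m handwheel '28 -32.4 -30.7 0 0 0 85; 28 -32.4 -30.7 0 0 0 85; 28 -32.4 -30.7 0 0 0 85; 27.5 -32.3 -30.7 0.003 0 0 85;0 0 0 0 0 0 85'
python3 -c "
from h import *
to(.4972,-.2542,.009,12.66)
c=snap('top','t1.png')
cv2.imwrite('pics/t1.png',cv2.resize(c['color'][190:310,360:510],None,fx=5,fy=5))
c=snap('scene','s1.png')
cv2.imwrite('pics/s1.png',cv2.resize(c['color'][170:330,120:320],None,fx=4,fy=3))
"
```

```text
clock: 3.75
position: [0.4956, -0.2497, 0.1223]
ee_rot: [-0.073, 0.705, 0.073, 0.701]
ft_force: [-0.3, 0.5, -0.6]
grip_width: 0.994
3.75 pos [ 0.4956 -0.2497  0.1223] grip 0.9938439923945332
x [-0.006 -0.001 -1.   ] y [-0.207  0.978  0.001] z [ 0.978  0.207 -0.006] F [-0.3  0.5 -0.6]
shift [113.3  -4.7   1.3]  turn_x rad -0.0130 (cur yaw 11.92) tilt fix(tool) [ 0.     -0.006  -0.0006] q [-0.    0.28  0.45  1.8  -0.13  1.1   2.27]
```

View pics/t1.png

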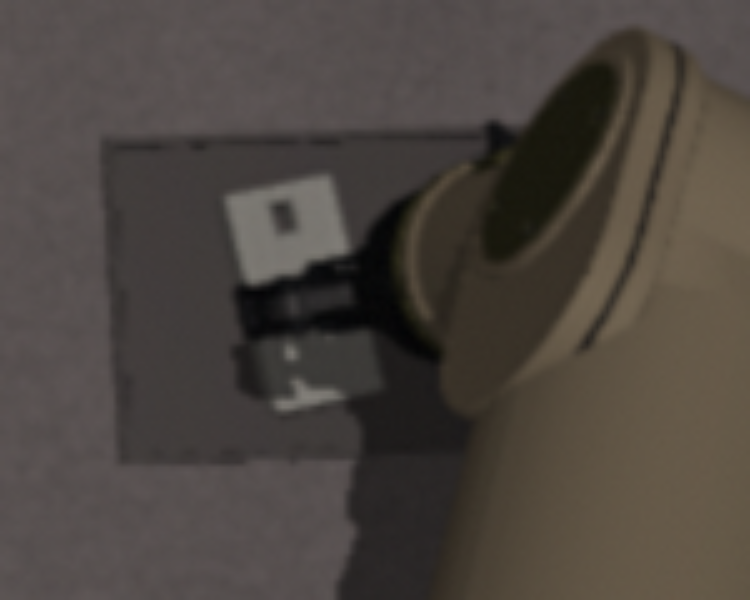

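View pics/s1.png

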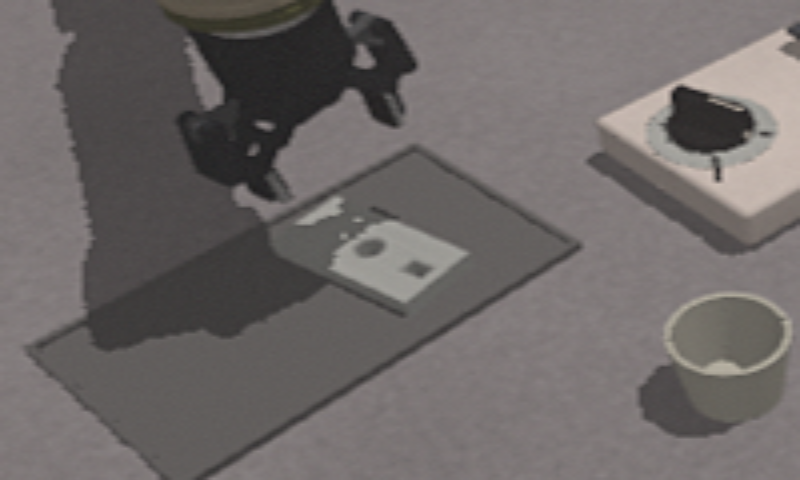

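The gripper is over the plate bore, with the fingers straddling its width. I'll correct the offset and descend.

```bash
python3 -m handwheel '0 -4.7 1.3 -0.013 -0.006 0 85; 0 0 0 0 0 0 85'
python3 -c "
from h import *
to(.4972,-.2542,.009,12.66)"
python3 -m handwheel '25 0 0 0 0 0 85; 25 0 0 0 0 0 85; 25 0 0 0 0 0 85;20 0 0 0 0 0 85; 8 0 0 0 0 0 85;0 0 0 0 0 0 85'
python3 -c "
from h import *
to(.4972,-.2542,.009,12.66)"
```

```text
clock: 4.05
position: [0.505, -0.2484, 0.1261]
ee_rot: [-0.082, 0.7, 0.082, 0.705]
ft_force: [-0.3, -0.3, 0.1]
grip_width: 0.991
4.05 pos [ 0.505  -0.2484  0.1261] grip 0.9914462119766488
x [ 0.008  0.001 -1.   ] y [-0.23   0.973 -0.001] z [0.973 0.23  0.008] F [-0.3 -0.3  0.1]
shift [117.   -3.8  -9.8]  turn_x rad 0.0112 (cur yaw 13.30) tilt fix(tool) [-0.      0.0078  0.0007] q [ 0.    0.29  0.44  1.79 -0.14  1.09  2.29]
clock: 4.65
position: [0.5043, -0.248, 0.0218]
ee_rot: [-0.081, 0.701, 0.082, 0.704]
ft_force: [-0.4, -0.1, -0.0]
grip_width: 0.997
4.65 pos [ 0.5043 -0.248   0.0218] grip 0.9965702629235947
x [ 0.005  0.002 -1.   ] y [-0.229  0.973  0.001] z [0.973 0.229 0.005] F [-0.4 -0.1 -0. ]
shift [12.8 -4.4 -8.4]  turn_x rad 0.0099 (cur yaw 13.23) tilt fix(tool) [ 0.      0.0051 -0.0006] q [ 0.04  0.43  0.41  1.86 -0.22  0.89  2.35]
```

```bash
python3 -m handwheel '0 -4.4 -8.4 0.01 0.005 0 85; 0 0 0 0 0 0 85;0 0 0 0 0 0 85;0 0 0 0 0 0 85'
python3 -c "
from h import *
to(.4972,-.2542,.009,12.66)"
```

```text
clock: 5.05
position: [0.4974, -0.2549, 0.0229]
ee_rot: [-0.078, 0.702, 0.078, 0.704]
ft_force: [0.6, -0.6, -0.1]
grip_width: 0.996
5.05 pos [ 0.4974 -0.2549  0.0229] grip 0.9960959774365188
x [ 0.002  0.    -1.   ] y [-0.218  0.976 -0.   ] z [0.976 0.218 0.002] F [ 0.6 -0.6 -0.1]
shift [13.9  0.8 -0.1]  turn_x rad -0.0012 (cur yaw 12.59) tilt fix(tool) [-0.      0.0021  0.0003] q [ 0.05  0.42  0.41  1.87 -0.21  0.9   2.35]
```

```bash
python3 -m handwheel '7 0 0 0 0 0 85; 6 0 0 0 0.002 0 85; 0 0 0 0 0 0 85;0 0 0 0 0 0 85'
python3 -c "
from h import *
to(.4972,-.2542,.009,12.66)"
python3 -m handwheel '0 0 0 0 0 0 50; 0 0 0 0 0 0 50;0 0 0 0 0 0 50;0 0 0 0 0 0 50;0 0 0 0 0 0 50' 40
python3 -c "
from h import *
to(.4972,-.2542,.009,12.66)"
python3 -m handwheel '-15 0 0 0 0 0 50; -25 0 0 0 0 0 50;-25 0 0 0 0 0 50;-25 0 0 0 0 0 50;-25 0 0 0 0 0 50;-25 0 0 0 0 0 50;0 0 0 0 0 0 50'
python3 -c "
from h import *
to(.5935,.1105,.155,-1.6)"
```

```text
clock: 5.45
position: [0.4968, -0.2548, 0.0089]
ee_rot: [-0.077, 0.703, 0.078, 0.702]
ft_force: [0.0, 0.4, 0.1]
grip_width: 0.994
5.45 pos [ 0.4968 -0.2548  0.0089] grip 0.9939205204680857
x [-0.002  0.    -1.   ] y [-0.218  0.976  0.   ] z [ 0.976  0.218 -0.002] F [0.  0.4 0.1]
shift [-0.1  0.4  0.5]  turn_x rad -0.0012 (cur yaw 12.59) tilt fix(tool) [ 0.     -0.0017 -0.0004] q [ 0.05  0.44  0.41  1.87 -0.22  0.87  2.36]
clock: 5.95
position: [0.4973, -0.255, 0.0097]
ee_rot: [-0.078, 0.703, 0.077, 0.703]
ft_force: [-0.5, -0.2, 4.9]
grip_width: 0.689
5.95 pos [ 0.4973 -0.255   0.0097] grip 0.6886175187640002
x [-0. -0. -1.] y [-0.218  0.976 -0.   ] z [ 0.976  0.218 -0.   ] F [-0.5 -0.2  4.9]
shift [0.7 0.8 0.1]  turn_x rad -0.0014 (cur yaw 12.58) tilt fix(tool) [ 0.     -0.0004  0.0003] q [ 0.05  0.44  0.41  1.87 -0.22  0.87  2.36]
clock: 6.65
position: [0.4986, -0.2558, 0.1532]
ee_rot: [-0.078, 0.701, 0.077, 0.704]
ft_force: [0.1, 0.1, -2.3]
grip_width: 0.685
6.65 pos [ 0.4986 -0.2558  0.1532] grip 0.68450750058378
x [ 0.004 -0.002 -1.   ] y [-0.218  0.976 -0.003] z [0.976 0.218 0.004] F [ 0.1  0.1 -2.3]
shift [ -2.  336.8 172.3]  turn_x rad 0.2472 (cur yaw 12.56) tilt fix(tool) [-0.      0.0039  0.0026] q [-0.    0.25  0.46  1.76 -0.12  1.15  2.28]
```

```bash
python3 -m handwheel '0 30 10 0.06 0 0 50; 0 45 20 0.06 0 0 50; 0 45 20 0.06 0 0 50; 0 45 20 0.067 0 0 50;0 45 20 0 0 0 50; 0 45 20 0 0 0 50; 0 45 20 0 0 0 50;0 0 0 0 0 0 50'
python3 -c "
from h import *
to(.5935,.1105,.155,-1.6)"
```

```text
clock: 7.45
position: [0.6109, 0.0592, 0.1477]
ee_rot: [0.007, 0.708, -0.005, 0.706]
ft_force: [-0.5, 0.4, -1.6]
grip_width: 0.689
7.45 pos [0.6109 0.0592 0.1477] grip 0.6889383808431448
x [-0.002  0.003 -1.   ] y [0.017 1.    0.003] z [ 1.    -0.017 -0.002] F [-0.5  0.4 -1.6]
shift [ -7.1  51.  -18.3]  turn_x rad 0.0108 (cur yaw -0.98) tilt fix(tool) [-0.     -0.0023 -0.003 ] q [-0.41  0.37  0.3   1.61 -0.12  1.18  1.47]
```

```bash
python3 -m handwheel '-2 25 -9 0.005 0 -0.003 50; -2 26 -9.3 0.005 0 0 50; 0 0 0 0 0 0 50;0 0 0 0 0 0 50;0 0 0 0 0 0 50'
cat > look.py <<'E'
from h import *
o,M=st()
c=snap('top','x.png')
import sys
cv2.imwrite('pics/'+sys.argv[1],cv2.resize(c['color'][150:260,230:370],None,fx=5,fy=5,interpolation=cv2.INTER_CUBIC))
P=cloud(c)
z=P[150:260,230:370]
Q=z.reshape(-1,3)
for lo,hi in((.13,.175),):
    m=(Q[:,2]>lo)&(Q[:,2]<hi)&(Q[:,0]>.62)
    print(m.sum(),np.nanmedian(Q[m],0) if m.any() else '')
s=snap('scene','x2.png')
cv2.imwrite('pics/s'+sys.argv[1],cv2.resize(s['color'][120:250,250:410],None,fx=5,fy=4.5,interpolation=cv2.INTER_CUBIC))
E
python3 look.py a2.png; python3 -c "
from h import *
to(.5935,.1105,.155,-1.6)"
```

```text
clock: 7.95
position: [0.5934, 0.1003, 0.1526]
ee_rot: [0.012, 0.708, -0.015, 0.706]
ft_force: [0.1, -0.6, -2.2]
grip_width: 0.694
7.95 pos [0.5934 0.1003 0.1526] grip 0.6943947485292215
x [-0.002 -0.004 -1.   ] y [ 0.038  0.999 -0.004] z [ 0.999 -0.038 -0.002] F [ 0.1 -0.6 -2.2]
0 
8.05 pos [0.5936 0.1003 0.1528] grip 0.6863818816756341
x [-0.001 -0.004 -1.   ] y [ 0.039  0.999 -0.004] z [ 0.999 -0.039 -0.001] F [ 0.2 -0.3 -2.3]
shift [-2.2 10.2 -0.5]  turn_x rad -0.0110 (cur yaw -2.23) tilt fix(tool) [ 0.     -0.0012  0.0038] q [-0.48  0.34  0.29  1.64 -0.1   1.18  1.36]
```

View pics/a2.png

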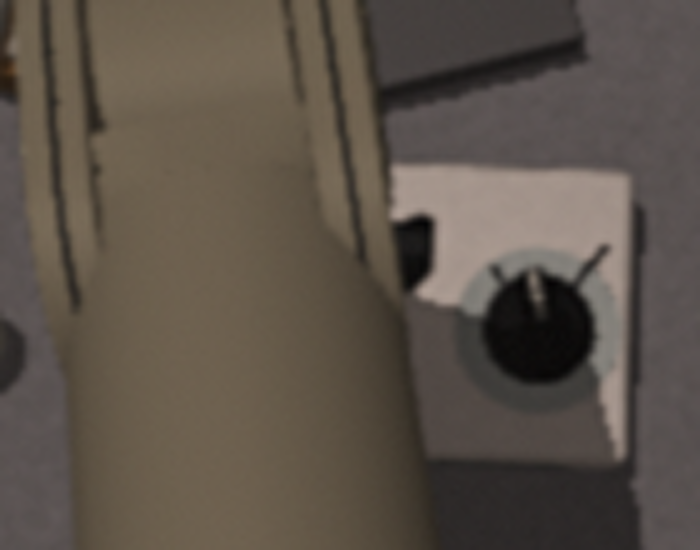

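View pics/sa2.png

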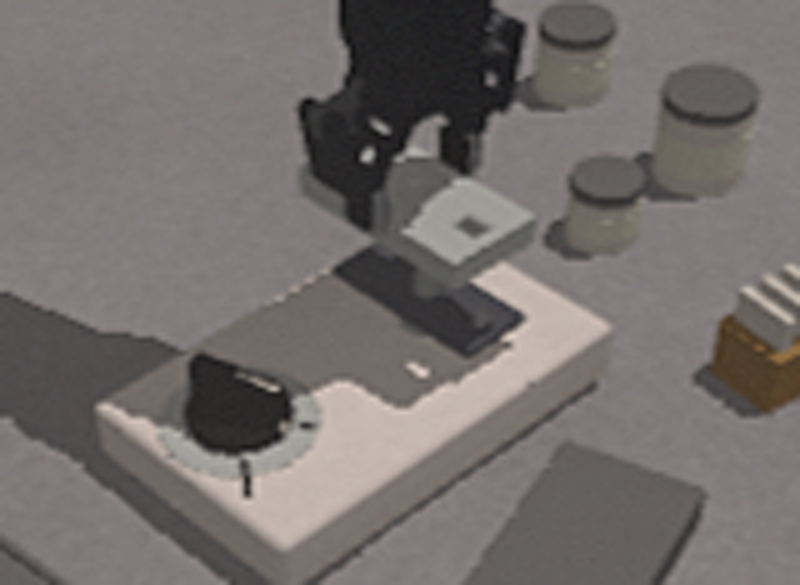

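```bash
python3 -m handwheel '-1 10.2 0 -0.011 0 0.004 50; 0 0 0 0 0 0 50;0 0 0 0 0 0 50;0 0 0 0 0 0 50'
python3 -c "
from h import *
to(.5935,.1105,.155,-1.6)
s=snap('scene','s3.png')
cv2.imwrite('pics/s3z.png',cv2.resize(s['color'][140:200,300:380],None,fx=10,fy=10,interpolation=cv2.INTER_CUBIC))
i=cv2.imread('pics/scene0.png')
cv2.imwrite('pics/s0z.png',cv2.resize(i[160:220,300:380],None,fx=10,fy=10,interpolation=cv2.INTER_CUBIC))
P=np.load('scene0.npy')
for n,a,lo,hi in (('carrier',P[165:205,305:365],.077,.09),('housing',P[160:255,260:380],.045,.062),('plate',P[230:280,180:245],.018,.035),('tray',P[210:335,120:270],.006,.013)):
    Q=a.reshape(-1,3);m=(Q[:,2]>lo)&(Q[:,2]<hi);Q=Q[m];print(n,m.sum(),np.median(Q[:,2]),cv2.minAreaRect((Q[:,:2]*1000).astype(np.float32)))
P=cloud(s)[140:200,300:380].reshape(-1,3);m=(P[:,2]>.14)&(P[:,2]<.18)&(P[:,0]>.6);P=P[m];print(m.sum(),np.median(P[:,2]),P[:,:2].min(0),P[:,:2].max(0),cv2.minAreaRect((P[:,:2]*1000).astype(np.float32)))
"
```

```text
clock: 8.45
position: [0.5939, 0.1116, 0.154]
ee_rot: [0.01, 0.707, -0.009, 0.707]
ft_force: [-1.7, -0.1, -2.2]
grip_width: 0.687
8.45 pos [0.5939 0.1116 0.154 ] grip 0.6870170287728774
x [-0.001  0.001 -1.   ] y [0.026 1.    0.001] z [ 1.    -0.026 -0.001] F [-1.7 -0.1 -2.2]
shift [-1.  -1.1 -0.4]  turn_x rad 0.0015 (cur yaw -1.51) tilt fix(tool) [ 0.     -0.001  -0.0007] q [-0.49  0.34  0.28  1.63 -0.1   1.18  1.36]
carrier 446 0.08135538933169445 ((595.439453125, 109.06878662109375), (49.841190338134766, 112.51810455322266), 89.72991180419922)
housing 3122 0.054922118181248425 ((596.9005126953125, 113.7490234375), (381.2745666503906, 161.9889373779297), 88.09451293945312)
plate 900 0.025189309852501396 ((499.4230651855469, -255.3423614501953), (122.47831726074219, 62.046810150146484), 13.136008262634277)
tray 2567 0.007248218869044698 ((501.45733642578125, -302.90966796875), (183.9076690673828, 301.3151550292969), 2.709275960922241)
514 0.16840238212428194 [0.6001916  0.06779996] [0.65790251 0.1470827 ] ((629.14013671875, 107.24359130859375), (79.32514190673828, 57.29437255859375), 89.55852508544922)
```

View pics/s3z.png

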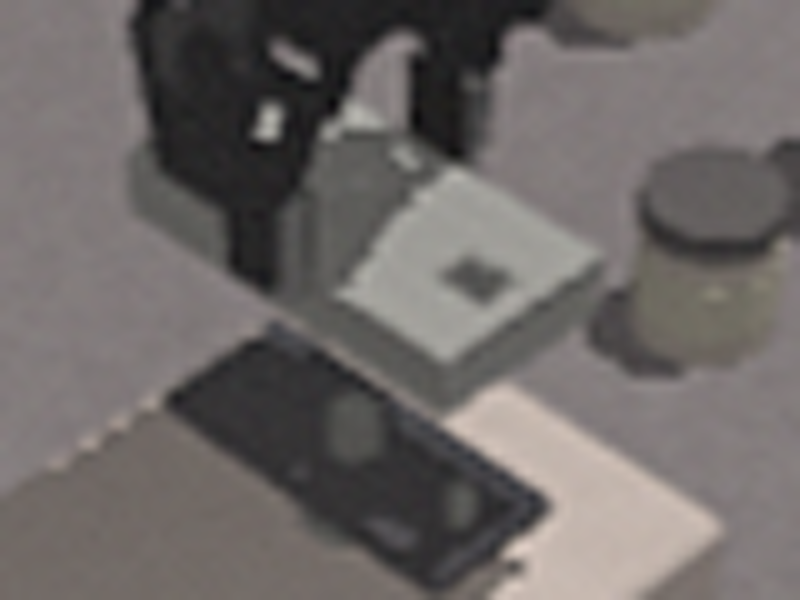

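View pics/s0z.png

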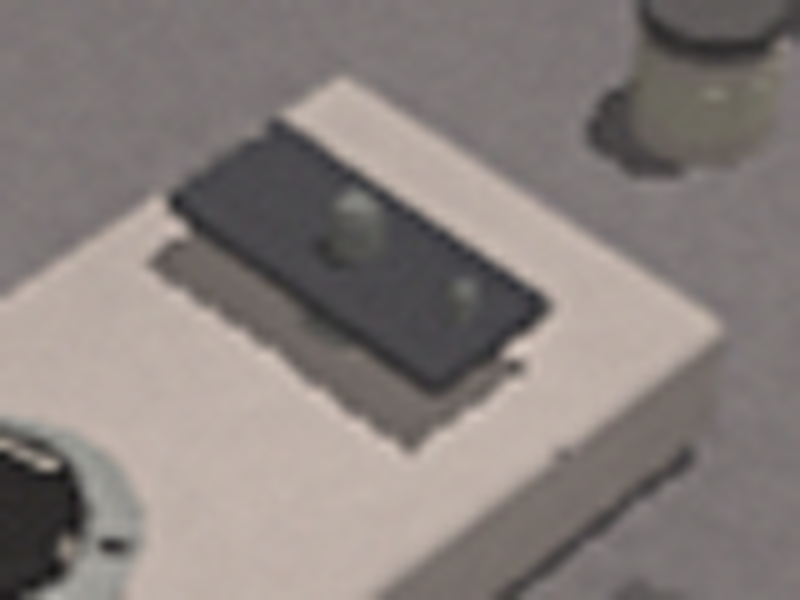

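```bash
python3 -c "
from h import *
s=cams.camera('scene')
def px(x,y,y0):return (x+.5)/10-.5+300,(y+.5)/10-.5+y0
zt=.154-.0047+.020
A={}
for n,(x,y) in dict(slot=(478,280),front=(445,362),right=(603,262)).items():
    A[n]=ray(s,*px(x,y,140),zt)*1000;print(n,A[n].round(1))
ax=np.array([np.cos(np.radians(-1.6)),np.sin(np.radians(-1.6))]);
mid=(A['front']+A['right'])/2;print('edge len',np.linalg.norm(A['front']-A['right']),'endmid',mid,'centre from end',mid[:2]-60*ax,'centre from slot',A['slot'][:2]-42*ax)
for n,(x,y),z in (('spindle top',(357,200),.100),('pin top',(463,288),.096),('spin foot',(352,255),.083),('c_front',(432,392),.083),('c_right',(553,303),.083),('c_left',(168,200),.083),('c_back',(275,118),.083)):
    A[n]=ray(s,*px(x,y,160),z)*1000;print(n,A[n].round(1))
print('pin->spindle',A['pin top'][:2]-42*ax, 'carrier ctr',sum(A[k] for k in A if k[:2]=='c_')/4)
print('carrier dir',np.degrees(np.arctan2(*(A['c_front']-A['c_left']+A['c_right']-A['c_back'])[1::-1])))
t=np.load('top0.npz');c=cams.camera('top')
for n,(x,y),z in (('spindle top',(217,228),.100),('pin top',(222,133),.096)):
    print('top',n,(ray(c,(x+.5)/6-.5+250,(y+.5)/6-.5+170,z)*1000).round(1))
"
```

```text
slot [638.3 108.9 169.3]
front [653.5  79.4 169.3]
right [657.2 136.8 169.3]
edge len 57.48164469547974 endmid [655.3705171  108.09638046 169.3       ] centre from end [595.39391019 109.77167879] centre from slot [596.2891522  110.09510924]
spindle top [595.8 108.6 100. ]
pin top [638.4 105.8  96. ]
spin foot [597.9 104.4  83. ]
c_front [650.9  80.   83. ]
c_right [651.9 128.9  83. ]
c_left [543.8  84.6  83. ]
c_back [541.3 131.3  83. ]
pin->spindle [596.45901    107.01890277] carrier ctr [596.96299082 106.20503945  83.        ]
carrier dir -1.8583659357700015
top spindle top [593. 109. 100.]
top pin top [634.9 108.1  96. ]
```

```bash
python3 -m handwheel '15 -1 0 0 0 0 50; 15 0 0 0 0 0 50;12 0 0 0 0 0 50;0 0 0 0 0 0 50;0 0 0 0 0 0 50;0 0 0 0 0 0 50'
python3 -c "
from h import *
to(.5935,.1105,.155,-1.6)
s=snap('scene','s4.png')
cv2.imwrite('pics/s4z.png',cv2.resize(s['color'][150:210,300:380],None,fx=10,fy=10,interpolation=cv2.INTER_CUBIC))
"
```

```text
clock: 9.2
position: [0.5942, 0.1109, 0.1125]
ee_rot: [0.01, 0.707, -0.009, 0.707]
ft_force: [0.5, -0.1, -2.1]
grip_width: 0.688
9.2 pos [0.5942 0.1109 0.1125] grip 0.6878309474012292
x [-0.     0.001 -1.   ] y [0.026 1.    0.001] z [ 1.    -0.026 -0.   ] F [ 0.5 -0.1 -2.1]
shift [-42.5  -0.4  -0.7]  turn_x rad 0.0017 (cur yaw -1.51) tilt fix(tool) [ 0.     -0.0001 -0.0011] q [-0.48  0.38  0.27  1.67 -0.11  1.1   1.37]
```

View pics/s4z.png

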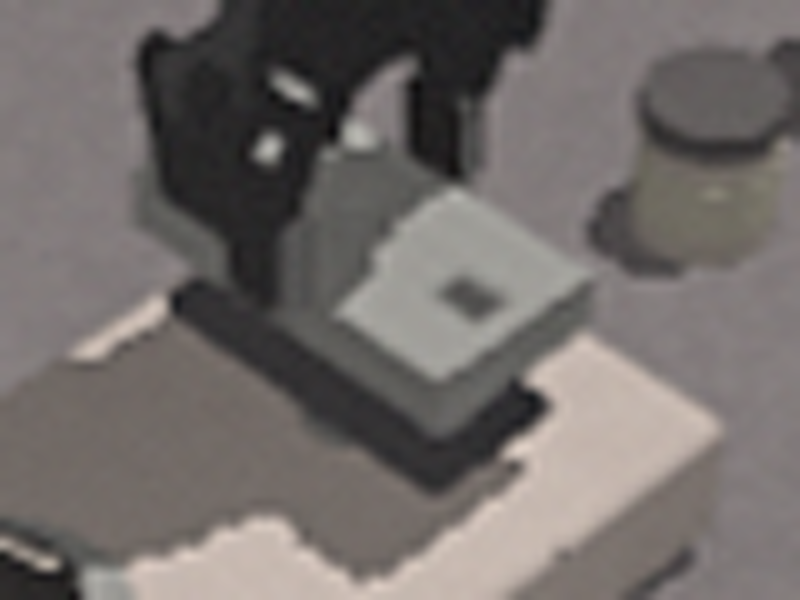

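```bash
python3 -c "
from h import *
s=cams.camera('scene')
def px(x,y,y0):return (x+.5)/10-.5+300,(y+.5)/10-.5+y0
yaw=np.radians(-1.55);Rz=np.array([[np.cos(yaw),-np.sin(yaw)],[np.sin(yaw),np.cos(yaw)]])
for n,p,z,off in (('slot',(473,298),.1278,(42,0)),('topfront',(437,381),.1278,(60,-30)),('topright',(597,283),.1278,(60,30)),('botfront',(437,437),.1078,(60,-30)),('c front',(432,492),.083,(55,-24)),('c right',(553,403),.083,(55,24)),('c left',(168,300),.083,(-55,-24))):
    q=ray(s,*px(*p,150),z)[:2]*1000;print(n,q.round(1),'centre',(q-Rz@np.array(off)).round(1))
i=cv2.imread('pics/scene0.png');
for b,cx,cy in((.594,.1105,0),):
  pass
for ctr in ((595.5,109),(597,107)):
  for n,off,z in (('spindle',(0,0),.1),('pin',(42,0),.096),('pinfoot',(42,0),.083),('cf',(55,-24),.083),('cr',(55,24),.083),('cl',(-55,-24),.083),('cb',(-55,24),.083)):
    q=np.append((np.array(ctr)+Rz@np.array(off))/1000,z);u=proj(s,q);print(ctr,n,((u-[300,160]+.5)*10-.5).round(0))
"
```

```text
slot [638.4 108.6] centre [596.5 109.7]
topfront [653.1  78.1] centre [594.  109.7]
topright [658.7 136. ] centre [597.9 107.7]
botfront [654.   77.9] centre [594.8 109.5]
c front [650.9  80. ] centre [596.6 105.5]
c right [651.9 128.9] centre [596.3 106.4]
c left [543.8  84.6] centre [599.4 107.1]
(595.5, 109) spindle [357. 199.]
(595.5, 109) pin [465. 283.]
(595.5, 109) pinfoot [464. 316.]
(595.5, 109) cf [438. 383.]
(595.5, 109) cr [557. 297.]
(595.5, 109) cl [163. 190.]
(595.5, 109) cb [282. 113.]
(597, 107) spindle [356. 205.]
(597, 107) pin [465. 289.]
(597, 107) pinfoot [463. 323.]
(597, 107) cf [437. 390.]
(597, 107) cr [557. 303.]
(597, 107) cl [162. 196.]
(597, 107) cb [281. 118.]
```

```bash
python3 -m handwheel '2 -1 -0.3 0 0 0 50; 3 0 0 0 0 0 50;3 0 0 0 0 0 50;0 0 0 0 0 0 50;0 0 0 0 0 0 50'
python3 -c "
from h import *
to(.5939,.1098,.0865,-1.6)"
python3 -m handwheel '1.5 0 0 0 0 0 50; 1.5 0 0 0 0 0 50;1.5 0 0 0 0 0 50;0 0 0 0 0 0 50;0 0 0 0 0 0 50'
python3 -c "
from h import *
to(.5939,.1098,.0865,-1.6)"
```

```text
clock: 9.8
position: [0.5934, 0.1098, 0.1038]
ee_rot: [0.01, 0.707, -0.009, 0.707]
ft_force: [-0.7, 0.6, -1.7]
grip_width: 0.686
9.8 pos [0.5934 0.1098 0.1038] grip 0.6855149539566693
x [-0.001  0.001 -1.   ] y [0.026 1.    0.001] z [ 1.    -0.026 -0.001] F [-0.7  0.6 -1.7]
shift [17.3 -0.   0.5]  turn_x rad 0.0016 (cur yaw -1.51) tilt fix(tool) [-0.     -0.0012 -0.0007] q [-0.48  0.39  0.27  1.68 -0.12  1.09  1.37]
clock: 10.3
position: [0.5935, 0.1098, 0.0995]
ee_rot: [0.01, 0.707, -0.009, 0.707]
ft_force: [0.7, -0.2, -1.6]
grip_width: 0.687
10.3 pos [0.5935 0.1098 0.0995] grip 0.6872944064977192
x [-0.001  0.001 -1.   ] y [0.026 1.    0.001] z [ 1.    -0.026 -0.001] F [ 0.7 -0.2 -1.6]
shift [13.  -0.   0.4]  turn_x rad 0.0016 (cur yaw -1.51) tilt fix(tool) [ 0.     -0.001  -0.0008] q [-0.48  0.39  0.27  1.69 -0.12  1.08  1.37]
```

No push-back below the spindle and pin tops, so the plate is engaging. I'll continue down.

```bash
python3 -m handwheel '2 0 0 0 0 0 50; 2 0 0 0 0 0 50;2 0 0 0 0 0 50;0 0 0 0 0 0 50;0 0 0 0 0 0 50'
python3 -m handwheel '2 0 0 0 0 0 50; 2 0 0 0 0 0 50;1.5 0 0 0 0 0 50;0 0 0 0 0 0 50;0 0 0 0 0 0 50'
python3 -c "
from h import *
to(.5939,.1098,.0865,-1.6)"
```

```text
clock: 10.8
position: [0.5934, 0.1098, 0.0934]
ee_rot: [0.01, 0.707, -0.009, 0.707]
ft_force: [-0.1, 0.2, -2.2]
grip_width: 0.69
clock: 11.3
position: [0.5934, 0.1098, 0.088]
ee_rot: [0.01, 0.707, -0.009, 0.707]
ft_force: [-0.6, 0.1, -1.9]
grip_width: 0.688
11.3 pos [0.5934 0.1098 0.088 ] grip 0.6881167859586113
x [-0.001  0.001 -1.   ] y [0.026 1.    0.001] z [ 1.    -0.026 -0.001] F [-0.6  0.1 -1.9]
shift [ 1.5 -0.   0.5]  turn_x rad 0.0017 (cur yaw -1.51) tilt fix(tool) [-0.     -0.001  -0.0008] q [-0.47  0.41  0.27  1.7  -0.12  1.06  1.38]
```

```bash
python3 -m handwheel '1.5 0 0 0 0 0 50; 1.5 0 0 0 0 0 50;0 0 0 0 0 0 50;0 0 0 0 0 0 50'
python3 -m handwheel '0 0 0 0 0 0 80; 0 0 0 0 0 0 80;0 0 0 0 0 0 80;0 0 0 0 0 0 80;0 0 0 0 0 0 80'
python3 -m handwheel '-15 0 0 0 0 0 80; -25 0 0 0 0 0 80;-25 0 0 0 0 0 80;-25 0 0 0 0 0 80;0 0 0 0 0 0 80'
python3 -c "
from h import *
to(.579,-.024,.17,-1.6)
s=snap('scene','s5.png')
cv2.imwrite('pics/s5z.png',cv2.resize(s['color'][150:240,260:380],None,fx=6,fy=6,interpolation=cv2.INTER_CUBIC))
"
```

```text
clock: 11.7
position: [0.5935, 0.1099, 0.0851]
ee_rot: [0.01, 0.707, -0.009, 0.707]
ft_force: [-0.2, -0.6, -0.8]
grip_width: 0.69
clock: 12.2
position: [0.5935, 0.1099, 0.0851]
ee_rot: [0.01, 0.707, -0.009, 0.707]
ft_force: [-0.0, 0.2, -0.8]
grip_width: 0.934
clock: 12.7
position: [0.5956, 0.11, 0.18]
ee_rot: [0.01, 0.705, -0.008, 0.709]
ft_force: [0.6, 0.2, 0.9]
grip_width: 0.935
12.7 pos [0.5956 0.11   0.18  ] grip 0.9351285359151029
x [ 0.006  0.003 -1.   ] y [0.027 1.    0.003] z [ 1.    -0.027  0.006] F [0.6 0.2 0.9]
shift [   9.6 -134.5  -13.1]  turn_x rad 0.0013 (cur yaw -1.52) tilt fix(tool) [ 0.      0.0056 -0.0031] q [-0.49  0.32  0.28  1.6  -0.1   1.23  1.36]
```

View pics/s5z.png

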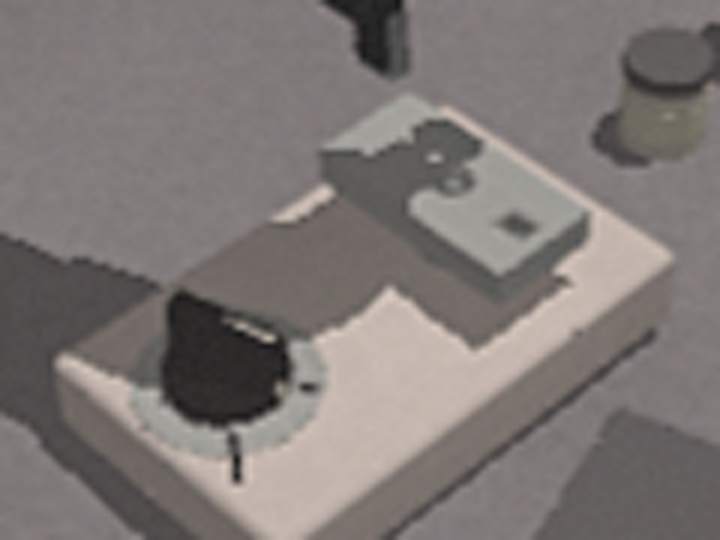

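```bash
python3 -c "
from h import *
c=cams.camera('top')
px=lambda x,y:((x+.5)/6-.5+250,(y+.5)/6-.5+170)
k=np.array([.5793,-.0243])
for n,(a,b),z in (('long out',(606,177),.0535),('long in',(575,218),.0535),('short out',(471,199),.0535),('short in',(484,220),.0535),('white out',(520,205),.0955),('white in',(530,260),.0955)):
    q=ray(c,*px(a,b),z)[:2];d=q-k;print(n,(q*1000).round(1),'r',round(np.hypot(*d)*1000,1),'ang',np.degrees(np.arctan2(d[1],d[0])).round(1))
"
```

```text
long out [625.3 -61.4] r 59.1 ang -38.9
long in [606.5 -47.5] r 35.7 ang -40.5
short out [614.5  -0.8] r 42.3 ang 33.7
short in [605.   -6.7] r 31.2 ang 34.4
white out [605.3 -20.3] r 26.4 ang 8.8
white in [581.6 -24.6] r 2.3 ang -8.5
```

```bash
python3 -m handwheel '0 -30 -3 0 0 0 60; 5 -45 -5 0 0 0 60; 5 -45 -5 0 0 0 60; 0 -14 0 -0.11 0 0 60;0 0 0 -0.117 0 0 60;0 0 0 0 0 0 60;0 0 0 0 0 0 60;0 0 0 0 0 0 60'
python3 -c "
from h import *
to(.5793,-.024,.115,11.3)"
```

```text
clock: 13.6
position: [0.5769, -0.0231, 0.1646]
ee_rot: [-0.07, 0.704, 0.071, 0.703]
ft_force: [0.0, 0.5, -0.1]
grip_width: 0.703
13.6 pos [ 0.5769 -0.0231  0.1646] grip 0.7026536435233615
x [-0.002  0.001 -1.   ] y [-0.198  0.98   0.001] z [ 0.98   0.198 -0.001] F [ 0.   0.5 -0.1]
shift [49.6 -1.4  2.3]  turn_x rad 0.0019 (cur yaw 11.41) tilt fix(tool) [-0.     -0.0014 -0.0012] q [-0.31  0.28  0.32  1.69 -0.09  1.19  1.81]
```

```bash
python3 -m handwheel '20 -1.4 2.3 0 0 0 60; 20 0 0 0 0 0 60;9 0 0 0 0 0 50; 0 0 0 0 0 0 45;0 0 0 0 0 0 45;0 0 0 0 0 0 45'
python3 -c "
from h import *
to(.5793,-.024,.072,11.3)
s=snap('scene','s6.png')
cv2.imwrite('pics/s6z.png',cv2.resize(s['color'][150:240,240:360],None,fx=6,fy=6,interpolation=cv2.INTER_CUBIC))
"
```

```text
clock: 14.2
position: [0.5801, -0.0246, 0.117]
ee_rot: [-0.07, 0.703, 0.071, 0.704]
ft_force: [0.3, -0.0, -0.1]
grip_width: 0.527
14.2 pos [ 0.5801 -0.0246  0.117 ] grip 0.5267374906187409
x [ 0.001  0.001 -1.   ] y [-0.199  0.98   0.001] z [0.98  0.199 0.001] F [ 0.3 -0.  -0.1]
shift [45.   0.7 -0.7]  turn_x rad 0.0033 (cur yaw 11.49) tilt fix(tool) [-0.      0.0008 -0.0009] q [-0.3   0.33  0.31  1.74 -0.11  1.09  1.82]
```

View pics/s6z.png

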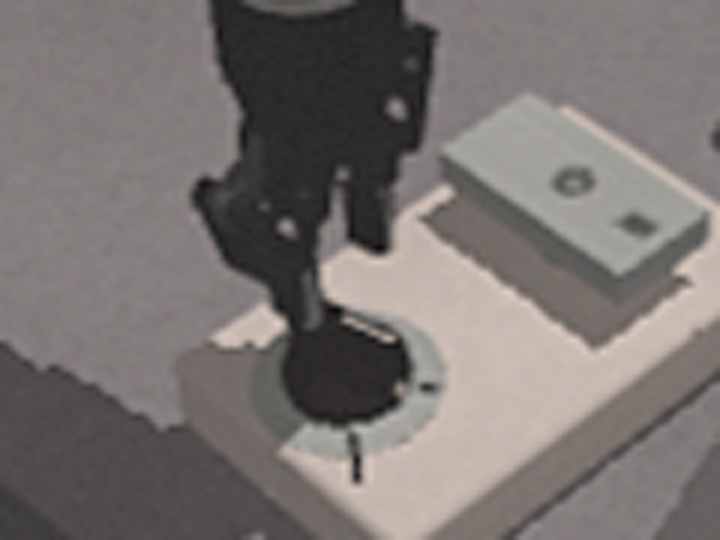

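The plate is on the spindle and pin (ring around the bore, pin visible in the slot), and the fingers straddle the knob bar. I'll descend and grip.

```bash
python3 -m handwheel '15 0.5 -0.5 0 0 0 45; 15 0 0 0 0 0 45;13 0 0 0 0 0 45; 0 0 0 0 0 0 45;0 0 0 0 0 0 45'
python3 -m handwheel '0 0 0 0 0 0 20; 0 0 0 0 0 0 20; 0 0 0 0 0 0 5;0 0 0 0 0 0 5;0 0 0 0 0 0 5;0 0 0 0 0 0 5' 30
python3 -c "
from h import *
to(.5793,-.024,.072,-39.8)"
```

```text
clock: 14.75
position: [0.5786, -0.0244, 0.0723]
ee_rot: [-0.07, 0.704, 0.071, 0.703]
ft_force: [0.2, -0.0, -0.1]
grip_width: 0.524
clock: 15.35
position: [0.5792, -0.0244, 0.0735]
ee_rot: [-0.07, 0.704, 0.071, 0.704]
ft_force: [-2.1, -0.1, 5.5]
grip_width: 0.158
15.35 pos [ 0.5792 -0.0244  0.0735] grip 0.15767400473884868
x [-0.     0.001 -1.   ] y [-0.199  0.98   0.001] z [0.98  0.199 0.   ] F [-2.1 -0.1  5.5]
shift [1.5 0.4 0.2]  turn_x rad 0.8951 (cur yaw 11.49) tilt fix(tool) [-0.      0.0001 -0.0009] q [-0.29  0.38  0.3   1.77 -0.13  1.01  1.84]
```

```bash
python3 -m handwheel '0 0 0 0.1 0 0 5; 0 0 0 0.12 0 0 5; 0 0 0 0.12 0 0 5;0 0 0 0.12 0 0 5;0 0 0 0.12 0 0 5;0 0 0 0.12 0 0 5;0 0 0 0.1 0 0 5;0 0 0 0.095 0 0 5'
python3 -m handwheel '0 0 0 0 0 0 5; 0 0 0 0 0 0 5;0 0 0 0 0 0 5'
python3 -c "
from h import *
to(.5793,-.024,.072,-39.8)"
```

```text
clock: 16.15
position: [0.5795, -0.0232, 0.0735]
ee_rot: [0.242, 0.665, -0.241, 0.664]
ft_force: [-0.5, 3.7, 4.1]
grip_width: 0.157
clock: 16.45
position: [0.5795, -0.0232, 0.0735]
ee_rot: [0.241, 0.665, -0.239, 0.665]
ft_force: [0.8, 2.5, 5.3]
grip_width: 0.16
16.45 pos [ 0.5795 -0.0232  0.0735] grip 0.15958075202038988
x [ 0.     0.002 -1.   ] y [0.639 0.769 0.002] z [ 0.769 -0.639 -0.001] F [0.8 2.5 5.3]
shift [ 1.5 -0.7  0.4]  turn_x rad 0.0016 (cur yaw -39.71) tilt fix(tool) [-0.     -0.001  -0.0019] q [-0.42  0.4   0.46  1.78 -0.21  1.01  1.  ]
```

```bash
python3 -m handwheel '0 0 0 0 0 0 45; 0 0 0 0 0 0 45; 0 0 0 0 0 0 45;0 0 0 0 0 0 45;-20 0 0 0 0 0 45;-30 0 0 0 0 0 45;-30 0 0 0 0 0 45;-10 0 0 0 0 0 45'
python3 -m handwheel '0 0 0 -0.13 0 0 80; 0 30 0 -0.13 0 0 80;0 40 0 -0.13 0 0 80;0 40 0 -0.13 0 0 80;0 40 0 -0.13 0 0 80;0 40 0 0 0 0 80;0 40 0 0 0 0 80;0 0 0 0 0 0 80'
python3 -c "
from h import *
to(.5762,.2947,.15,-1.6)
c=snap('top','t7.png')
cv2.imwrite('pics/t7z.png',cv2.resize(c['color'][170:255,250:370],None,fx=6,fy=6,interpolation=cv2.INTER_CUBIC))
c=snap('scene','s7.png')
cv2.imwrite('pics/s7z.png',cv2.resize(c['color'][100:240,260:420],None,fx=5,fy=4,interpolation=cv2.INTER_CUBIC))
"
```

```text
clock: 17.25
position: [0.5803, -0.0247, 0.1659]
ee_rot: [0.241, 0.664, -0.24, 0.666]
ft_force: [0.8, 0.2, 0.7]
grip_width: 0.525
clock: 18.05
position: [0.6325, 0.2027, 0.1614]
ee_rot: [0.014, 0.708, -0.011, 0.706]
ft_force: [0.2, -0.2, -0.8]
grip_width: 0.936
18.05 pos [0.6325 0.2027 0.1614] grip 0.935978142621662
x [-0.003  0.004 -1.   ] y [0.035 0.999 0.004] z [ 0.999 -0.035 -0.003] F [ 0.2 -0.2 -0.8]
shift [ 12.   89.9 -59.5]  turn_x rad -0.0075 (cur yaw -2.03) tilt fix(tool) [-0.     -0.0034 -0.0037] q [-0.59  0.47  0.3   1.45 -0.14  1.25  1.26]
```

View pics/t7z.png

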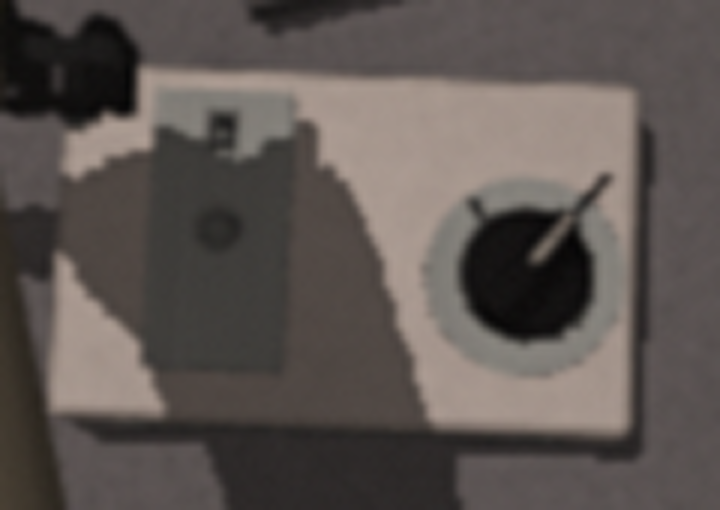

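View pics/s7z.png

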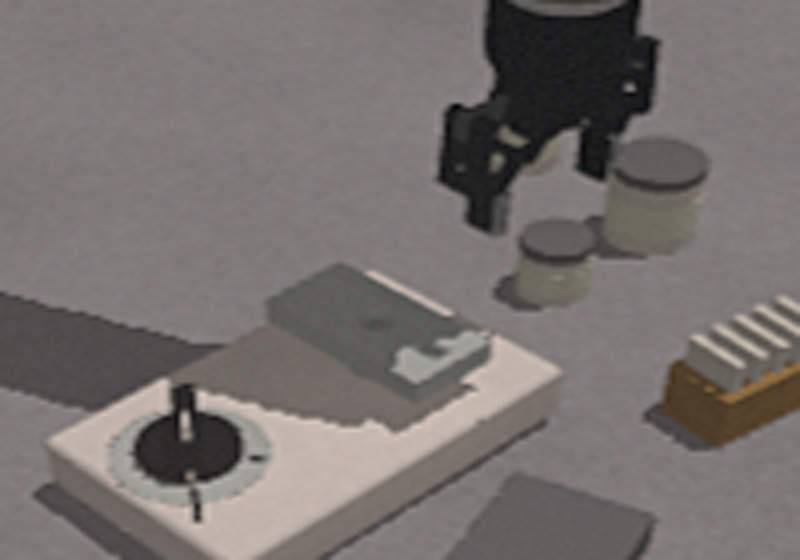

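The white line runs collinear with the long line, from (537,262) to (606,177). Next is pot2. Jaws go along world x so the fingers stay clear of pot4.

```bash
python3 -m handwheel '0 0 0 0.13 0 0 80; 0 0 0 0.13 0 0 80;0 0 0 0.13 0 0 80;0 0 0 0.13 0 0 80;0 0 0 0.13 0 0 80;0 0 0 0.13 0 0 80;0 0 0 0.13 0 0 80;0 0 0 0.13 0 0 80'
python3 -m handwheel '0 0 0 0.13 0 0 80; 0 0 0 0.13 0 0 80;0 0 0 0.13 0 0 80;0 0 0 0.1 0 0 80;0 0 0 0 0 0 80;0 0 0 0 0 0 80'
cat > pots.py <<'E'
from h import *
def blobs(P,off):
    # clusters of lid tops between z .045 and .08 on bench
    m=((P[...,2]>.044)&(P[...,2]<.082)).astype(np.uint8)
    n,L,S,C=cv2.connectedComponentsWithStats(m,connectivity=4)
    for i in range(1,n):
        if S[i,4]<60: continue
        Q=P[L==i];t=np.percentile(Q[:,2],95);q=Q[Q[:,2]>t-.006]
        (cx,cy),r=cv2.minEnclosingCircle((q[:,:2]*1000).astype(np.float32))
        if r<42: print('px',C[i].round(0),'n',S[i,4],'top z',t.round(4),'c',round(cx+off[0],1),round(cy+off[1],1),'diam',round(2*r,1))
for n,off in(('scene',(-1.8,1.3)),('top',(0,0))):
    c=snap(n,'p_'+n+'.png');print(n);blobs(cloud(c),off)
E
python3 pots.py; python3 -c "
from h import *
to(.5762,.2947,.15,-90)"
```

```text
clock: 18.95
position: [0.6344, 0.1927, 0.1628]
ee_rot: [0.367, 0.605, -0.367, 0.604]
ft_force: [0.7, 0.6, 1.1]
grip_width: 0.939
clock: 19.55
position: [0.6344, 0.1935, 0.1629]
ee_rot: [-0.5, -0.5, 0.501, -0.499]
ft_force: [-0.2, -0.2, 0.5]
grip_width: 0.938
scene
px [396. 145.] n 149 top z 0.0778 c 587.5 400.4 diam 63.0
px [371. 160.] n 138 top z 0.0562 c 578.0 296.2 diam 49.3
px [411. 188.] n 525 top z 0.0769 c 744.8 270.5 diam 83.2
px [301. 277.] n 292 top z 0.081 c 755.7 -170.6 diam 63.0
px [304. 297.] n 191 top z 0.0798 c 769.9 -180.8 diam 62.8
top
px [396. 145.] n 177 top z 0.0813 c 759.6 -175.5 diam 66.2
px [386. 160.] n 75 top z 0.0812 c 736.6 -160.8 diam 52.7
px [170. 213.] n 185 top z 0.0778 c 578.6 402.0 diam 57.8
px [635. 218.] n 259 top z 0.0608 c 582.2 -841.9 diam 73.1
px [165. 264.] n 325 top z 0.0658 c 448.4 417.1 diam 54.3
19.65 pos [0.6344 0.1941 0.163 ] grip 0.9366086061521691
x [-0.001  0.001 -1.   ] y [ 1.    -0.002 -0.001] z [-0.002 -1.    -0.001] F [ 0.5  0.6 -0.3]
shift [  13.1  -58.3 -100.5]  turn_x rad -0.0019 (cur yaw -90.11) tilt fix(tool) [ 0.     -0.0008  0.001 ] q [-0.78  0.51  0.59  1.46 -0.29  1.26 -0.17]
```

```bash
python3 -m handwheel '0 -18 -32 0 0 0 84;0 -20 -34 0 0 0 84;0 -20 -35 0 0 0 84;25 0 0 0 0 0 84;25 0 0 0 0 0 84;20 0 0 0 0 0 84;0 0 0 0 0 0 84;0 0 0 0 0 0 84'
python3 -c "
from h import *
to(.5765,.295,.010,-90)"
```

```text
clock: 20.45
position: [0.5768, 0.2958, 0.0937]
ee_rot: [-0.501, -0.5, 0.501, -0.499]
ft_force: [0.7, 0.2, 0.2]
grip_width: 0.987
20.45 pos [0.5768 0.2958 0.0937] grip 0.9870115601581899
x [-0.001  0.001 -1.   ] y [ 1.    -0.003 -0.001] z [-0.003 -1.    -0.001] F [0.7 0.2 0.2]
shift [83.7 -0.3  0.8]  turn_x rad -0.0031 (cur yaw -90.17) tilt fix(tool) [ 0.     -0.0007  0.0009] q [-0.94  0.53  0.54  1.57 -0.29  1.12 -0.34]
```

```bash
python3 -m handwheel '20 0 0.8 0 0 0 84;20 0 0 0 0 0 84;20 0 0 0 0 0 84;15 0 0 0 0 0 84;8 0 0 0 0 0 84;0 0 0 0 0 0 84;0 0 0 0 0 0 84'
python3 -m handwheel '0 0 0 0 0 0 60;0 0 0 0 0 0 50;0 0 0 0 0 0 35;0 0 0 0 0 0 35;0 0 0 0 0 0 35;0 0 0 0 0 0 35' 30
python3 -c "
from h import *
to(.5765,.295,.16,-90)"
python3 -m handwheel '-10 0 0 0 0 0 35;-20 0 0 0 0 0 35;-25 0 0 0 0 0 35;-30 0 0 0 0 0 35;-30 0 0 0 0 0 35;-30 0 0 0 0 0 35;0 0 0 0 0 0 35;0 0 0 0 0 0 35'
python3 -c "
from h import *
to(.5935,.1098,.16,-90)"
```

```text
clock: 21.15
position: [0.5771, 0.2955, 0.0111]
ee_rot: [0.501, 0.499, -0.5, 0.499]
ft_force: [0.0, -0.2, -0.1]
grip_width: 0.984
clock: 21.75
position: [0.5768, 0.2955, 0.0109]
ee_rot: [0.501, 0.5, -0.501, 0.499]
ft_force: [-2.0, -0.6, 5.7]
grip_width: 0.544
21.75 pos [0.5768 0.2955 0.0109] grip 0.5438477115055441
x [-0.     0.001 -1.   ] y [ 1.    -0.003 -0.   ] z [-0.003 -1.    -0.001] F [-2.  -0.6  5.7]
shift [-149.1   -0.4    0.3]  turn_x rad -0.0034 (cur yaw -90.20) tilt fix(tool) [-0.     -0.0015  0.0003] q [-0.91  0.63  0.5   1.63 -0.35  0.98 -0.3 ]
clock: 22.55
position: [0.5767, 0.2952, 0.1557]
ee_rot: [0.501, 0.5, -0.501, 0.499]
ft_force: [-0.3, -0.5, -2.1]
grip_width: 0.545
22.55 pos [0.5767 0.2952 0.1557] grip 0.5449239809358293
x [-0.     0.001 -1.   ] y [ 1.    -0.003 -0.   ] z [-0.003 -1.    -0.001] F [-0.3 -0.5 -2.1]
shift [ -4.6  17.5 185.3]  turn_x rad -0.0035 (cur yaw -90.20) tilt fix(tool) [-0.     -0.0015  0.0003] q [-0.96  0.47  0.56  1.52 -0.26  1.23 -0.36]
```

```bash
python3 -m handwheel '0 2 20 0 0 0 35;0 4 40 0 0 0 35;0 4 45 0 0 0 35;0 4 45 0 0 0 35;10 3.5 35 0 0 0 35;0 0 0 0 0 0 35;0 0 0 0 0 0 35;0 0 0 0 0 0 35'
python3 -c "
from h import *
to(.5935,.1098,.117,-90)"
```

```text
clock: 23.35
position: [0.5929, 0.111, 0.1442]
ee_rot: [-0.5, -0.5, 0.501, -0.499]
ft_force: [1.1, -0.6, -1.1]
grip_width: 0.538
23.35 pos [0.5929 0.111  0.1442] grip 0.5380615759770709
x [-0.002  0.001 -1.   ] y [ 1.    -0.002 -0.002] z [-0.002 -1.    -0.001] F [ 1.1 -0.6 -1.1]
shift [27.2  0.7  1.2]  turn_x rad -0.0024 (cur yaw -90.13) tilt fix(tool) [-0.     -0.0009  0.0023] q [-0.76  0.39  0.63  1.66 -0.25  1.17 -0.07]
```

```bash
python3 -m handwheel '9 0.7 1.2 0 0 0.002 35;9 0 0 0 0 0 35;9 0 0 0 0 0 35;0 0 0 0 0 0 35;0 0 0 0 0 0 35;0 0 0 0 0 0 35'
python3 -c "
from h import *
to(.5935,.1098,.112,-90)
c=snap('scene','s8.png')
cv2.imwrite('pics/s8z.png',cv2.resize(c['color'][120:240,260:400],None,fx=5,fy=5,interpolation=cv2.INTER_CUBIC))"
```

```text
clock: 23.95
position: [0.5944, 0.109, 0.1183]
ee_rot: [0.502, 0.499, -0.5, 0.499]
ft_force: [0.9, 0.1, -1.4]
grip_width: 0.539
23.95 pos [0.5944 0.109  0.1183] grip 0.5392823881506816
x [ 0.002  0.001 -1.   ] y [ 1.    -0.004  0.002] z [-0.004 -1.    -0.001] F [ 0.9  0.1 -1.4]
shift [ 6.3 -0.9 -0.8]  turn_x rad -0.0035 (cur yaw -90.20) tilt fix(tool) [-0.     -0.001  -0.0015] q [-0.75  0.42  0.62  1.68 -0.27  1.12 -0.06]
```

View pics/s8z.png

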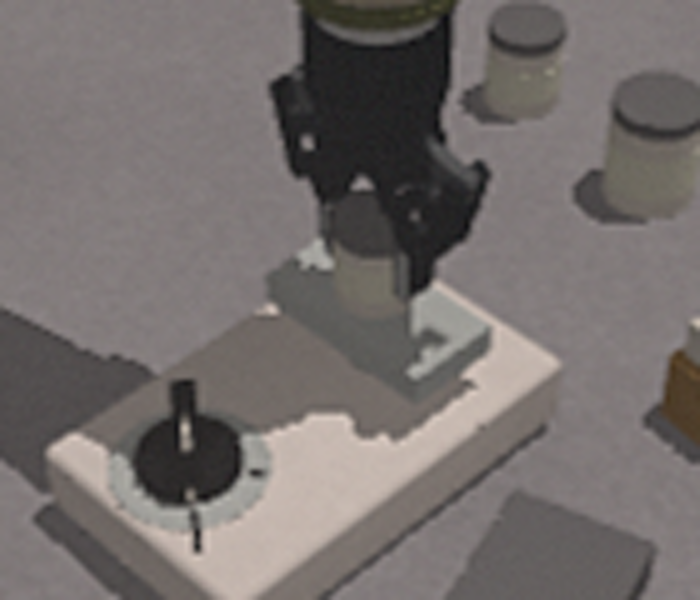

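Pot2 is held upright over the plate centre. Lowering gently.

```bash
python3 -m handwheel '2 0 0 0 0 0 35;2 0 0 0 0 0 35;2 0 0 0 0 0 35;0 0 0 0 0 0 35;0 0 0 0 0 0 35'
python3 -m handwheel '1 0 0 0 0 0 35;1 0 0 0 0 0 35;0 0 0 0 0 0 35;0 0 0 0 0 0 35'
```

```text
clock: 24.5
position: [0.5942, 0.1089, 0.1119]
ee_rot: [0.501, 0.499, -0.5, 0.499]
ft_force: [0.4, 0.5, -1.5]
grip_width: 0.544
clock: 24.9
position: [0.5942, 0.1089, 0.11]
ee_rot: [0.501, 0.499, -0.5, 0.499]
ft_force: [-0.5, 0.3, -1.6]
grip_width: 0.542
```

```bash
python3 -m handwheel '1 0 0 0 0 0 35;1 0 0 0 0 0 35;0 0 0 0 0 0 35;0 0 0 0 0 0 35'
python3 -m handwheel '1 0 0 0 0 0 35;0 0 0 0 0 0 35;0 0 0 0 0 0 35'
```

```text
clock: 25.3
position: [0.5943, 0.109, 0.1081]
ee_rot: [0.501, 0.499, -0.5, 0.499]
ft_force: [0.0, -0.2, -0.3]
grip_width: 0.546
clock: 25.6
position: [0.5943, 0.1089, 0.1071]
ee_rot: [0.501, 0.499, -0.5, 0.499]
ft_force: [0.2, -0.8, 0.4]
grip_width: 0.541
```

```bash
python3 -m handwheel '0 0 0 0 0 0 52;0 0 0 0 0 0 60;0 0 0 0 0 0 75;0 0 0 0 0 0 75;0 0 0 0 0 0 75;0 0 0 0 0 0 75;0 0 0 0 0 0 75;0 0 0 0 0 0 75'
python3 -m handwheel '0 0 0 0 0 0 75;0 0 0 0 0 0 75;0 0 0 0 0 0 75;0 0 0 0 0 0 75;0 0 0 0 0 0 75;0 0 0 0 0 0 75;0 0 0 0 0 0 75;0 0 0 0 0 0 75'
python3 -c "
from h import *
c=snap('scene','s9.png')
cv2.imwrite('pics/s9z.png',cv2.resize(c['color'][130:210,290:390],None,fx=7,fy=7,interpolation=cv2.INTER_CUBIC))"
```

```text
clock: 26.4
position: [0.5942, 0.109, 0.107]
ee_rot: [0.501, 0.499, -0.5, 0.499]
ft_force: [-0.6, -0.5, -0.0]
grip_width: 0.881
clock: 27.2
position: [0.5942, 0.1089, 0.107]
ee_rot: [0.501, 0.499, -0.5, 0.499]
ft_force: [0.4, 1.1, -0.0]
grip_width: 0.882
```

View pics/s9z.png

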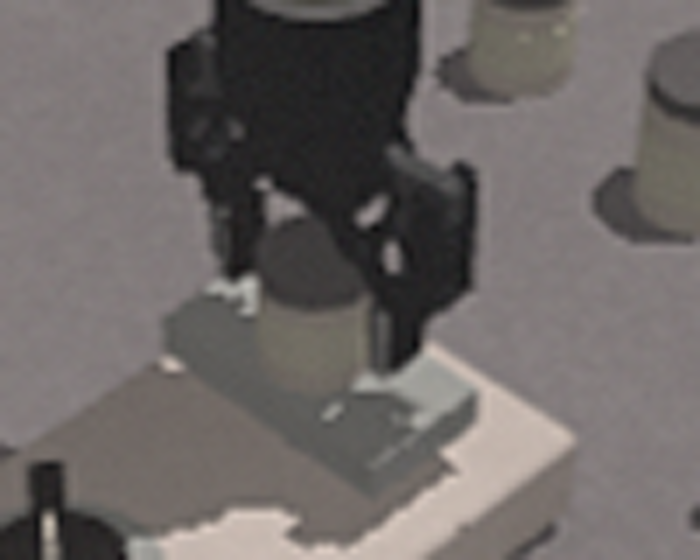

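```bash
python3 -c "
from h import *
s=cams.camera('scene')
print((ray(s,290+313/7,130+258/7,.153)*1000+[-1.8,1.3,0]).round(1), 'base front', (ray(s,290+310/7,130+398/7,.099)*1000+[-1.8,1.3,0]).round(1))"
python3 -m handwheel '0 0 0 0 0 0 60;0 0 0 0 0 0 50;0 0 0 0 0 0 35;0 0 0 0 0 0 35;0 0 0 0 0 0 35;0 0 0 0 0 0 35' 30
python3 -m handwheel '-8 0 0 0 0 0 35;-15 0 0 0 0 0 35;-20 0 0 0 0 0 35;-20 0 0 0 0 0 35;0 0 0 0 0 0 35;0 0 0 0 0 0 35'
python3 -c "
from h import *
c,s_=np.cos(np.radians(2.6)),np.sin(np.radians(2.6))
for a,b in((-40,-100),(40,-100),(40,0),(-40,0),(0,-50)): print((a,b),(499.7+c*a-s_*b,-302.6+s_*a+c*b))
to(.52,-.35,.17,-90)"
```

```text
[597.7 103.4 153. ] base front [611.7  87.3  99. ]
clock: 27.9
position: [0.5942, 0.109, 0.107]
ee_rot: [0.501, 0.499, -0.5, 0.499]
ft_force: [1.1, 0.2, 0.6]
grip_width: 0.547
clock: 28.5
position: [0.5943, 0.109, 0.1707]
ee_rot: [0.502, 0.499, -0.5, 0.499]
ft_force: [-0.6, -0.0, -1.4]
grip_width: 0.54
(-40, -100) (np.float64(464.27747602129676), np.float64(-404.31157650424166))
(40, -100) (np.float64(544.195121604554), np.float64(-400.6825374539013))
(40, 0) (np.float64(539.6588227916286), np.float64(-300.78548047482985))
(-40, 0) (np.float64(459.74117720837137), np.float64(-304.4145195251702))
(0, -50) (np.float64(501.96814940646266), np.float64(-352.5485284895358))
28.5 pos [0.5943 0.109  0.1707] grip 0.5398022254071252
x [ 0.002  0.001 -1.   ] y [ 1.    -0.003  0.002] z [-0.003 -1.    -0.002] F [-0.6 -0.  -1.4]
shift [-2.000e-01 -7.280e+01  4.592e+02]  turn_x rad -0.0034 (cur yaw -90.19) tilt fix(tool) [-0.     -0.0015 -0.0021] q [-0.76  0.37  0.64  1.63 -0.23  1.22 -0.08]
```

```bash
python3 -m handwheel '0 0 25 0 0 0 35;0 0 40 0 0 0 35;0 0 45 0 0 0 35;0 0 45 0 0 0 35;0 0 45 0 0 0 35;0 -8 45 0 0 0 35;0 -8 45 0 0 0 35;0 -8 45 0 0 0 35'
python3 -m handwheel '0 -8 40 0 0 0 35;0 -8 35 0 0 0 35;0 -8 30 0 0 0 35;0 0 0 0 0 0 35;0 0 0 0 0 0 35;0 0 0 0 0 0 35'
python3 -c "
from h import *
to(.505,-.40,.05,-90)"
```

```text
clock: 29.3
position: [0.5679, -0.2274, 0.1688]
ee_rot: [0.501, 0.5, -0.501, 0.499]
ft_force: [1.0, 0.5, -0.5]
grip_width: 0.544
clock: 29.9
position: [0.545, -0.3295, 0.1688]
ee_rot: [0.501, 0.5, -0.5, 0.499]
ft_force: [0.4, 0.2, -1.4]
grip_width: 0.542
29.9 pos [ 0.545  -0.3295  0.1688] grip 0.5415239532659569
x [ 0.     0.002 -1.   ] y [ 1.    -0.002  0.   ] z [-0.002 -1.    -0.002] F [ 0.4  0.2 -1.4]
shift [118.7 -39.9  70.8]  turn_x rad -0.0020 (cur yaw -90.11) tilt fix(tool) [-0.     -0.002  -0.0003] q [-0.09  0.48  0.76  1.54 -0.34  1.26  0.72]
```

```bash
python3 -m handwheel '10 -13 23 0 0 0 35;20 -13 24 0 0 0 35;20 -13 23 0 0 0 35;25 0 0 0 0 0 35;25 0 0 0 0 0 35;18 0 0 0 0 0 35;0 0 0 0 0 0 35;0 0 0 0 0 0 35'
python3 -c "
from h import *
to(.505,-.40,.02,-90)"
```

```text
clock: 30.7
position: [0.5061, -0.4002, 0.0519]
ee_rot: [0.501, 0.499, -0.5, 0.499]
ft_force: [-0.3, -0.7, -0.8]
grip_width: 0.541
30.7 pos [ 0.5061 -0.4002  0.0519] grip 0.5413238979302083
x [ 0.001  0.001 -1.   ] y [ 1.    -0.002  0.001] z [-0.002 -1.    -0.001] F [-0.3 -0.7 -0.8]
shift [31.9 -1.1 -0.2]  turn_x rad -0.0023 (cur yaw -90.13) tilt fix(tool) [ 0.     -0.0008 -0.0012] q [ 0.09  0.62  0.7   1.62 -0.44  1.07  0.91]
```

```bash
python3 -m handwheel '10 0 0 0 0 0 35;10 0 0 0 0 0 35;10 0 0 0 0 0 35;3 0 0 0 0 0 35;0 0 0 0 0 0 35;0 0 0 0 0 0 35'
python3 -m handwheel '1.5 0 0 0 0 0 35;0 0 0 0 0 0 35;1 0 0 0 0 0 35;0 0 0 0 0 0 35'
```

```text
clock: 31.3
position: [0.5055, -0.4009, 0.0186]
ee_rot: [0.501, 0.499, -0.5, 0.499]
ft_force: [-0.2, -0.2, -1.9]
grip_width: 0.544
clock: 31.7
position: [0.5055, -0.4006, 0.0159]
ee_rot: [0.501, 0.499, -0.5, 0.499]
ft_force: [-0.5, 0.4, -1.7]
grip_width: 0.545
```

```bash
python3 -m handwheel '0.7 0 0 0 0 0 35;0 0 0 0 0 0 35;0 0 0 0 0 0 35'
python3 -m handwheel '0.7 0 0 0 0 0 35;0 0 0 0 0 0 35;0 0 0 0 0 0 35'
```

```text
clock: 32.0
position: [0.5055, -0.4006, 0.0152]
ee_rot: [0.501, 0.499, -0.5, 0.499]
ft_force: [0.8, 0.6, 0.2]
grip_width: 0.542
clock: 32.3
position: [0.5056, -0.4007, 0.0148]
ee_rot: [0.501, 0.499, -0.5, 0.499]
ft_force: [-0.5, 0.3, 2.6]
grip_width: 0.543
```

```bash
python3 -m handwheel '0 0 0 0 0 0 52;0 0 0 0 0 0 60;0 0 0 0 0 0 80;0 0 0 0 0 0 80;0 0 0 0 0 0 80;-15 0 0 0 0 0 80;-25 0 0 0 0 0 80;-30 0 0 0 0 0 80'
python3 -m handwheel '-30 0 -10 0 0 0 80;-30 5 -30 0 0 0 80;-20 5 -45 0 0 0 80;0 5 -45 0 0 0 80;0 5 -45 0 0 0 80;0 5 -45 0 0 0 80;0 5 -45 0 0 0 80;0 5 -45 0 0 0 80'
python3 pots.py;python3 -c "
from h import *
to(.55,.3,.17,-90)"
```

```text
clock: 33.1
position: [0.505, -0.4005, 0.0857]
ee_rot: [0.501, 0.499, -0.501, 0.499]
ft_force: [0.4, -0.3, 0.9]
grip_width: 0.934
clock: 33.9
position: [0.5415, -0.0894, 0.1662]
ee_rot: [0.502, 0.499, -0.5, 0.499]
ft_force: [0.4, -0.1, -0.6]
grip_width: 0.939
scene
px [365. 127.] n 180 top z 0.0665 c 451.0 417.1 diam 58.9
px [392. 144.] n 320 top z 0.078 c 578.7 394.7 diam 64.7
px [411. 188.] n 529 top z 0.0768 c 745.9 270.4 diam 83.8
px [301. 277.] n 289 top z 0.0806 c 755.9 -170.7 diam 62.9
px [158. 284.] n 367 top z 0.0618 c 505.9 -400.3 diam 49.3
px [304. 297.] n 194 top z 0.0802 c 770.1 -180.9 diam 62.9
top
px [396. 145.] n 179 top z 0.0814 c 760.9 -174.8 diam 68.0
px [229. 155.] n 603 top z 0.076 c 745.6 270.5 diam 80.4
px [385. 160.] n 70 top z 0.0802 c 736.2 -156.5 diam 46.0
px [178. 214.] n 546 top z 0.0775 c 577.5 395.3 diam 64.1
px [635. 218.] n 256 top z 0.061 c 583.6 -842.4 diam 71.8
px [478. 245.] n 281 top z 0.0609 c 504.5 -400.3 diam 49.2
px [167. 264.] n 393 top z 0.0655 c 448.0 416.4 diam 55.0
34.0 pos [ 0.5426 -0.0836  0.1656] grip 0.9326548690081528
x [ 0.002  0.004 -1.   ] y [1.    0.006 0.002] z [ 0.006 -1.    -0.004] F [0.1 0.5 0.1]
shift [  -2.9    9.6 -383.6]  turn_x rad 0.0056 (cur yaw -89.68) tilt fix(tool) [-0.     -0.0038 -0.0019] q [-0.55  0.25  0.72  1.78 -0.18  1.18  0.23]
```

View pics/p_top.png

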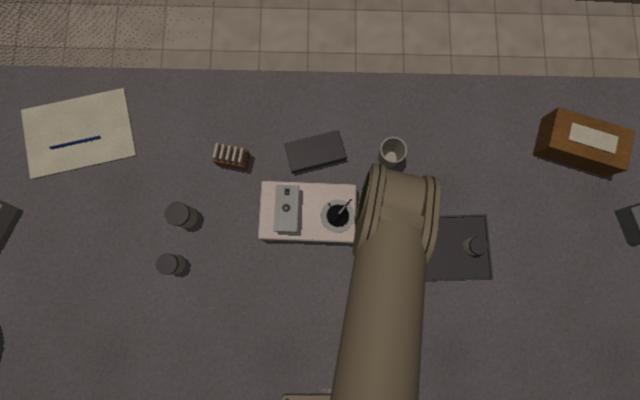

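Pot2 stands in the tray at (0.505,-0.400), within 1 mm of the release TCP, so it was well centred on the plate too. Now pot3.

```bash
python3 -m handwheel '0 -4 -30 0 0 0 84;0 -8 -45 0 0 0 84;0 -8 -45 0 0 0 84;0 -8 -45 0 0 0 84;0 -8 -45 0 0 0 84;0 -8 -45 0 0 0 84;0 -8 -45 0 0 0 84;0 -8 -45 0 0 0 84'
python3 -m handwheel '0 -8 -40 0 0 0 84;0 -8 -40 0 0 0 84;0 -8 -35 0 0 0 84;0 0 0 0 0 0 84;0 0 0 0 0 0 84;0 0 0 0 0 0 84'
python3 -c "
from h import *
to(.449,.4168,.1,-90)"
```

```text
clock: 34.8
position: [0.4826, 0.2554, 0.1663]
ee_rot: [0.502, 0.499, -0.5, 0.499]
ft_force: [1.4, 0.2, 0.4]
grip_width: 0.981
clock: 35.4
position: [0.4601, 0.3677, 0.1657]
ee_rot: [0.502, 0.498, -0.501, 0.499]
ft_force: [-0.1, -0.9, 0.6]
grip_width: 0.986
35.4 pos [0.4601 0.3677 0.1657] grip 0.986330655801257
x [ 0.002  0.001 -1.   ] y [ 1.    -0.006  0.002] z [-0.006 -1.    -0.001] F [-0.1 -0.9  0.6]
shift [ 65.7 -11.5 -49. ]  turn_x rad -0.0058 (cur yaw -90.33) tilt fix(tool) [ 0.     -0.0005 -0.0018] q [-1.12  0.31  0.44  1.67 -0.14  1.19 -0.65]
```

```bash
python3 -m handwheel '20 -6 -25 0 0 0 84;20 -5.5 -24 0 0 0 84;20 0 0 0 0 0 84;0 0 0 0 0 0 84;0 0 0 0 0 0 84'
python3 -c "
from h import *
to(.449,.4168,.016,-90)"
```

```text
clock: 35.9
position: [0.4489, 0.4169, 0.106]
ee_rot: [0.502, 0.498, -0.501, 0.499]
ft_force: [0.7, 1.1, 0.6]
grip_width: 0.986
35.9 pos [0.4489 0.4169 0.106 ] grip 0.9861274550840842
x [ 0.002  0.    -1.   ] y [ 1.    -0.006  0.002] z [-0.006 -1.    -0.   ] F [0.7 1.1 0.6]
shift [90.  -0.   0.1]  turn_x rad -0.0059 (cur yaw -90.34) tilt fix(tool) [ 0.     -0.0003 -0.0015] q [-1.15  0.42  0.41  1.66 -0.18  1.1  -0.69]
```

```bash
python3 -m handwheel '20 0 0 0 0 0 84;25 0 0 0 0 0 84;25 0 0 0 0 0 84;20 0 0 0 0 0 84;0 0 0 0 0 0 84;0 0 0 0 0 0 84'
python3 -m handwheel '0 0 0 0 0 0 65;0 0 0 0 0 0 55;0 0 0 0 0 0 42;0 0 0 0 0 0 42;0 0 0 0 0 0 42;0 0 0 0 0 0 42' 30
python3 -m handwheel '-10 0 0 0 0 0 42;-20 0 0 0 0 0 42;-25 0 0 0 0 0 42;-30 0 0 0 0 0 42;-30 0 0 0 0 0 42;-35 0 0 0 0 0 42;0 0 0 0 0 0 42;0 0 0 0 0 0 42'
python3 -c "
from h import *
to(.5935,.1098,.17,-90)"
```

```text
clock: 36.5
position: [0.4491, 0.4183, 0.0169]
ee_rot: [0.502, 0.499, -0.5, 0.499]
ft_force: [1.0, 0.2, 0.5]
grip_width: 0.982
clock: 37.1
position: [0.4486, 0.4191, 0.0168]
ee_rot: [0.502, 0.499, -0.5, 0.499]
ft_force: [-1.0, -1.5, 6.4]
grip_width: 0.626
clock: 37.9
position: [0.4479, 0.4186, 0.1663]
ee_rot: [0.502, 0.499, -0.5, 0.499]
ft_force: [0.5, -1.2, -2.8]
grip_width: 0.625
37.9 pos [0.4479 0.4186 0.1663] grip 0.6250205813323478
x [ 0.002  0.002 -1.   ] y [ 1.    -0.003  0.002] z [-0.003 -1.    -0.002] F [ 0.5 -1.2 -2.8]
shift [ -4.1 146.7 308.3]  turn_x rad -0.0035 (cur yaw -90.20) tilt fix(tool) [ 0.     -0.0024 -0.002 ] q [-1.16  0.36  0.42  1.6  -0.16  1.21 -0.71]
```

```bash
python3 -m handwheel '0 15 30 0 0 0 42;0 21 44 0 0 0 42;0 21 44 0 0 0 42;0 21 44 0 0 0 42;0 21 44 0 0 0 42;0 21 44 0 0 0 42;0 15 35 0 0 0 42;0 12 21 0 0 0 42'
python3 -m handwheel '0 0 0 0 0 0 42;0 0 0 0 0 0 42;0 0 0 0 0 0 42'
python3 -c "
from h import *
to(.5938,.1114,.125,-90)"
```

```text
clock: 38.7
position: [0.5936, 0.1076, 0.164]
ee_rot: [-0.501, -0.498, 0.502, -0.498]
ft_force: [-0.1, 0.6, -1.6]
grip_width: 0.626
clock: 39.0
position: [0.5928, 0.1133, 0.1643]
ee_rot: [0.501, 0.5, -0.5, 0.499]
ft_force: [-0.4, 0.7, -1.2]
grip_width: 0.627
39.0 pos [0.5928 0.1133 0.1643] grip 0.6266773673370937
x [-0.001  0.001 -1.   ] y [ 1.    -0.002 -0.001] z [-0.002 -1.    -0.001] F [-0.4  0.7 -1.2]
shift [39.3  1.   2. ]  turn_x rad -0.0017 (cur yaw -90.10) tilt fix(tool) [ 0.     -0.001   0.0005] q [-0.72  0.36  0.57  1.64 -0.21  1.21 -0.11]
```

```bash
python3 -m handwheel '12 1 2 0 0 0 42;12 0 0 0 0 0 42;12 0 0 0 0 0 42;6 0 0 0 0 0 42;0 0 0 0 0 0 42;0 0 0 0 0 0 42;0 0 0 0 0 0 42'
python3 -m handwheel '2 0 0 0 0 0 42;2 0 0 0 0 0 42;0 0 0 0 0 0 42;0 0 0 0 0 0 42'
python3 -c "
from h import *
to(.5938,.1114,.118,-90)"
```

```text
clock: 39.7
position: [0.5951, 0.1099, 0.1236]
ee_rot: [0.502, 0.499, -0.5, 0.499]
ft_force: [0.5, 0.5, -1.4]
grip_width: 0.626
clock: 40.1
position: [0.5946, 0.1099, 0.119]
ee_rot: [0.501, 0.499, -0.5, 0.499]
ft_force: [0.0, -0.4, -1.4]
grip_width: 0.623
40.1 pos [0.5946 0.1099 0.119 ] grip 0.6229178587562235
x [ 0.001  0.001 -1.   ] y [ 1.    -0.003  0.001] z [-0.003 -1.    -0.001] F [ 0.  -0.4 -1.4]
shift [ 1.  -0.8 -1.5]  turn_x rad -0.0034 (cur yaw -90.20) tilt fix(tool) [-0.     -0.0008 -0.0009] q [-0.7   0.41  0.56  1.68 -0.24  1.12 -0.08]
```

```bash
python3 -m handwheel '1 -0.8 -1.5 0 0 0 42;1 0 0 0 0 0 42;0 0 0 0 0 0 42;0 0 0 0 0 0 42'
python3 -m handwheel '1 0 0 0 0 0 42;0 0 0 0 0 0 42;0 0 0 0 0 0 42;0 0 0 0 0 0 42'
python3 -m handwheel '1 0 0 0 0 0 42;0 0 0 0 0 0 42;0 0 0 0 0 0 42;0 0 0 0 0 0 42'
```

```text
clock: 40.5
position: [0.5939, 0.1115, 0.1171]
ee_rot: [0.501, 0.499, -0.5, 0.499]
ft_force: [-0.1, -0.7, -2.2]
grip_width: 0.628
clock: 40.9
position: [0.5939, 0.1114, 0.1161]
ee_rot: [0.501, 0.499, -0.5, 0.499]
ft_force: [0.4, -0.1, -1.6]
grip_width: 0.623
clock: 41.3
position: [0.5939, 0.1114, 0.1152]
ee_rot: [0.501, 0.499, -0.5, 0.499]
ft_force: [-0.9, 0.0, -1.3]
grip_width: 0.627
```

```bash
python3 -m handwheel '1 0 0 0 0 0 42;0 0 0 0 0 0 42;0 0 0 0 0 0 42;0 0 0 0 0 0 42'
python3 -m handwheel '1 0 0 0 0 0 42;0 0 0 0 0 0 42;0 0 0 0 0 0 42;0 0 0 0 0 0 42'
```

```text
clock: 41.7
position: [0.594, 0.1115, 0.1142]
ee_rot: [0.501, 0.499, -0.5, 0.499]
ft_force: [-0.6, -0.6, 0.1]
grip_width: 0.624
clock: 42.1
position: [0.594, 0.1114, 0.1132]
ee_rot: [0.501, 0.499, -0.5, 0.499]
ft_force: [0.6, -0.1, 0.7]
grip_width: 0.629
```

```bash
python3 -m handwheel '0 0 0 0 0 0 58;0 0 0 0 0 0 65;0 0 0 0 0 0 82;0 0 0 0 0 0 82;0 0 0 0 0 0 82;0 0 0 0 0 0 82;0 0 0 0 0 0 82;0 0 0 0 0 0 82'
python3 -m handwheel '0 0 0 0 0 0 82;0 0 0 0 0 0 82;0 0 0 0 0 0 82;0 0 0 0 0 0 82;0 0 0 0 0 0 82;0 0 0 0 0 0 82;0 0 0 0 0 0 82;0 0 0 0 0 0 82'
python3 -c "
from h import *
c=snap('scene','s10.png')
cv2.imwrite('pics/s10z.png',cv2.resize(c['color'][120:210,290:390],None,fx=6,fy=6,interpolation=cv2.INTER_CUBIC))"
```

```text
clock: 42.9
position: [0.5939, 0.1115, 0.1131]
ee_rot: [0.501, 0.499, -0.5, 0.499]
ft_force: [1.0, -0.6, 0.7]
grip_width: 0.96
clock: 43.7
position: [0.5939, 0.1115, 0.1131]
ee_rot: [0.501, 0.499, -0.5, 0.499]
ft_force: [-0.2, -0.1, 0.0]
grip_width: 0.963
```

View pics/s10z.png

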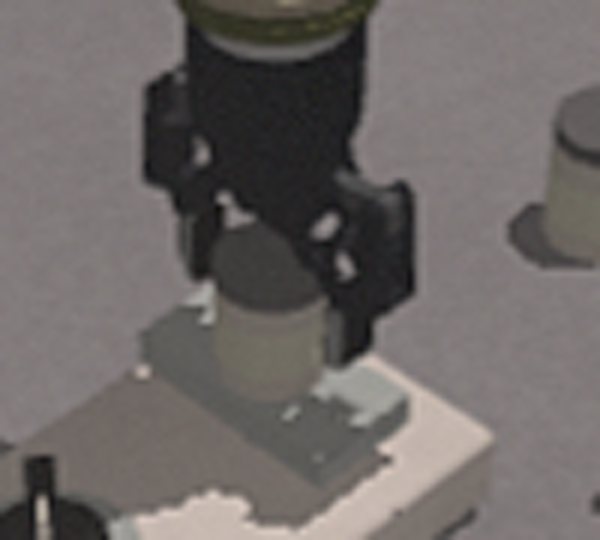

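Pot3 stands on the plate, released. I'll re-grip it and carry it to the tray at (0.505,-0.31).

```bash
python3 -m handwheel '0 0 0 0 0 0 65;0 0 0 0 0 0 55;0 0 0 0 0 0 42;0 0 0 0 0 0 42;0 0 0 0 0 0 42;0 0 0 0 0 0 42' 30
python3 -m handwheel '-8 0 0 0 0 0 42;-15 0 0 0 0 0 42;-20 0 0 0 0 0 42;-25 0 0 0 0 0 42;0 0 30 0 0 0 42;0 0 45 0 0 0 42;0 -8 45 0 0 0 42;0 -8 45 0 0 0 42'
python3 -m handwheel '0 -8 45 0 0 0 42;0 -8 45 0 0 0 42;0 -8 45 0 0 0 42;0 -8 40 0 0 0 42;0 -8 35 0 0 0 42;0 0 0 0 0 0 42;0 0 0 0 0 0 42;0 0 0 0 0 0 42'
python3 -c "
from h import *
to(.505,-.31,.06,-90)"
```

```text
clock: 44.35
position: [0.5939, 0.1114, 0.1131]
ee_rot: [0.501, 0.499, -0.5, 0.499]
ft_force: [-0.9, 0.2, 0.3]
grip_width: 0.626
clock: 45.15
position: [0.5771, -0.0553, 0.1823]
ee_rot: [0.502, 0.499, -0.5, 0.5]
ft_force: [0.9, 0.3, -1.3]
grip_width: 0.628
clock: 45.95
position: [0.5372, -0.2622, 0.1813]
ee_rot: [0.501, 0.499, -0.5, 0.5]
ft_force: [0.4, 1.5, -2.0]
grip_width: 0.623
45.95 pos [ 0.5372 -0.2622  0.1813] grip 0.6228312172240055
x [ 0.002  0.001 -1.   ] y [ 1.    -0.002  0.002] z [-0.002 -1.    -0.001] F [ 0.4  1.5 -2. ]
shift [121.1 -32.3  48. ]  turn_x rad -0.0020 (cur yaw -90.12) tilt fix(tool) [-0.     -0.0015 -0.0017] q [-0.21  0.36  0.74  1.64 -0.26  1.24  0.58]
```

```bash
python3 -m handwheel '10 -11 16 0 0 0 42;20 -11 16 0 0 0 42;20 -11 16 0 0 0 42;25 0 0 0 0 0 42;25 0 0 0 0 0 42;18 0 0 0 0 0 42;0 0 0 0 0 0 42;0 0 0 0 0 0 42'
python3 -m handwheel '10 0 0 0 0 0 42;10 0 0 0 0 0 42;10 0 0 0 0 0 42;6 0 0 0 0 0 42;0 0 0 0 0 0 42;0 0 0 0 0 0 42'
python3 -c "
from h import *
to(.505,-.31,.022,-90)"
```

```text
clock: 46.75
position: [0.5042, -0.3104, 0.0633]
ee_rot: [0.501, 0.499, -0.5, 0.5]
ft_force: [0.6, -0.1, -1.0]
grip_width: 0.626
clock: 47.35
position: [0.5035, -0.3113, 0.0266]
ee_rot: [0.501, 0.499, -0.501, 0.499]
ft_force: [0.6, 0.1, -1.6]
grip_width: 0.624
47.35 pos [ 0.5035 -0.3113  0.0266] grip 0.6235113384296231
x [ 0.001  0.001 -1.   ] y [ 1.    -0.004  0.001] z [-0.004 -1.    -0.001] F [ 0.6  0.1 -1.6]
shift [ 4.6  1.5 -1.3]  turn_x rad -0.0037 (cur yaw -90.21) tilt fix(tool) [ 0.     -0.0008 -0.0009] q [-0.05  0.54  0.67  1.78 -0.4   0.96  0.78]
```

```bash
python3 -m handwheel '2 0 0 0 0 0 42;2 0 0 0 0 0 42;0 0 0 0 0 0 42;0 0 0 0 0 0 42'
python3 -m handwheel '1 0 0 0 0 0 42;0 0 0 0 0 0 42;0 0 0 0 0 0 42'
python3 -m handwheel '1 0 0 0 0 0 42;0 0 0 0 0 0 42;0 0 0 0 0 0 42'
```

```text
clock: 47.75
position: [0.5035, -0.3112, 0.0227]
ee_rot: [0.501, 0.499, -0.5, 0.499]
ft_force: [0.1, 0.8, -2.6]
grip_width: 0.63
clock: 48.05
position: [0.5035, -0.3112, 0.0216]
ee_rot: [0.501, 0.499, -0.5, 0.499]
ft_force: [0.2, -0.4, -0.7]
grip_width: 0.628
clock: 48.35
position: [0.5036, -0.3113, 0.0209]
ee_rot: [0.501, 0.499, -0.5, 0.499]
ft_force: [-1.2, 0.9, 4.0]
grip_width: 0.624
```

Contact with the tray floor. I'll release, retreat and look.

```bash
python3 -m handwheel '0 0 0 0 0 0 58;0 0 0 0 0 0 65;0 0 0 0 0 0 82;0 0 0 0 0 0 82;0 0 0 0 0 0 82;-15 0 0 0 0 0 82;-25 0 0 0 0 0 82;-30 0 0 0 0 0 82'
python3 -m handwheel '-30 0 0 0 0 0 82;-30 5 -30 0 0 0 82;-20 5 -45 0 0 0 82;0 5 -45 0 0 0 82;0 5 -45 0 0 0 82;0 5 -45 0 0 0 82;0 5 -45 0 0 0 82;0 5 -30 0 0 0 82'
python3 pots.py;python3 -c "
from h import *
to(.578,.395,.17,-90)"
```

```text
clock: 49.15
position: [0.5029, -0.3112, 0.0918]
ee_rot: [0.501, 0.499, -0.501, 0.499]
ft_force: [0.4, -0.3, -0.4]
grip_width: 0.963
clock: 49.95
position: [0.5395, -0.023, 0.1721]
ee_rot: [0.501, 0.5, -0.499, 0.5]
ft_force: [1.1, -0.3, 0.0]
grip_width: 0.957
scene
px [392. 143.] n 316 top z 0.0783 c 580.5 396.1 diam 66.6
px [411. 188.] n 529 top z 0.0766 c 745.0 271.1 diam 83.9
px [190. 260.] n 471 top z 0.0719 c 503.7 -312.1 diam 57.4
px [301. 277.] n 295 top z 0.0805 c 755.6 -170.5 diam 63.3
px [158. 296.] n 388 top z 0.0618 c 535.0 -415.1 diam 50.2
px [304. 297.] n 195 top z 0.0802 c 769.6 -180.5 diam 62.9
top
px [396. 145.] n 182 top z 0.0812 c 758.2 -175.2 diam 68.8
px [229. 155.] n 602 top z 0.0761 c 744.9 270.3 diam 81.2
px [386. 160.] n 72 top z 0.0811 c 734.5 -161.6 diam 48.9
px [178. 214.] n 537 top z 0.0775 c 579.0 394.6 diam 64.6
px [635. 217.] n 259 top z 0.0607 c 582.4 -843.0 diam 74.1
px [482. 235.] n 283 top z 0.0608 c 533.4 -415.1 diam 48.2
px [445. 246.] n 389 top z 0.0711 c 502.8 -312.2 diam 55.4
50.05 pos [ 0.54   -0.0212  0.1718] grip 0.9555873068746934
x [ 0.002  0.003 -1.   ] y [1.    0.003 0.002] z [ 0.003 -1.    -0.003] F [ 0.3  0.  -0.1]
shift [   2.9   39.5 -416. ]  turn_x rad 0.0034 (cur yaw -89.80) tilt fix(tool) [-0.     -0.0025 -0.0019] q [-0.61  0.21  0.64  1.8  -0.13  1.18  0.08]
```

View pics/p_scene.png

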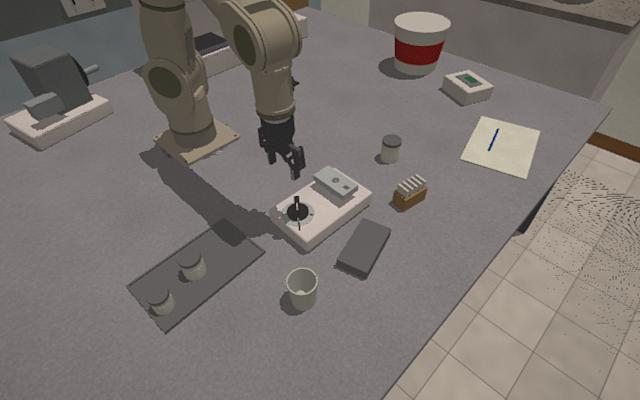

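Pot2 was knocked aside but still stands in the tray, at (0.534,-0.415). Now pot4.

```bash
python3 -m handwheel '0 3 -30 0 0 0 85;0 4 -45 0 0 0 85;0 4 -45 0 0 0 85;0 4 -45 0 0 0 85;0 4 -45 0 0 0 85;0 4 -45 0 0 0 85;0 4 -45 0 0 0 85;0 4 -40 0 0 0 85'
python3 -m handwheel '0 4 -40 0 0 0 85;0 4 -35 0 0 0 85;0 0 0 0 0 0 85;0 0 0 0 0 0 85;0 0 0 0 0 0 85'
python3 -c "
from h import *
to(.579,.395,.11,-90)"
```

```text
clock: 50.85
position: [0.5719, 0.3148, 0.1723]
ee_rot: [0.502, 0.499, -0.5, 0.499]
ft_force: [0.1, -0.8, 0.7]
grip_width: 0.994
clock: 51.35
position: [0.5808, 0.3864, 0.172]
ee_rot: [0.502, 0.498, -0.501, 0.499]
ft_force: [0.1, -0.7, -0.2]
grip_width: 0.995
51.35 pos [0.5808 0.3864 0.172 ] grip 0.9946747696414356
x [ 0.002 -0.    -1.   ] y [ 1.    -0.006  0.002] z [-0.006 -1.     0.   ] F [ 0.1 -0.7 -0.2]
shift [62.  -1.9 -8.6]  turn_x rad -0.0058 (cur yaw -90.33) tilt fix(tool) [-0.      0.     -0.0021] q [-0.96  0.55  0.45  1.34 -0.24  1.3  -0.51]
```

```bash
python3 -m handwheel '20 -1.9 -8.6 0 0 0 85;20 0 0 0 0 0 85;20 0 0 0 0 0 85;0 0 0 0 0 0 85;0 0 0 0 0 0 85;0 0 0 0 0 0 85'
python3 -c "
from h import *
to(.5788,.395,.022,-90)"
```

```text
clock: 51.95
position: [0.579, 0.3967, 0.1132]
ee_rot: [0.502, 0.499, -0.5, 0.499]
ft_force: [-0.1, -0.3, 0.0]
grip_width: 0.998
51.95 pos [0.579  0.3967 0.1132] grip 0.9981582888543102
x [ 0.003  0.002 -1.   ] y [ 1.    -0.005  0.003] z [-0.005 -1.    -0.002] F [-0.1 -0.3  0. ]
shift [91.2 -0.4  1.9]  turn_x rad -0.0045 (cur yaw -90.26) tilt fix(tool) [-0.     -0.002  -0.0029] q [-0.96  0.6   0.43  1.39 -0.26  1.2  -0.51]
```

```bash
python3 -m handwheel '20 -0.4 1.9 0 0 0 85;20 0 0 0 0 0 85;20 0 0 0 0 0 85;20 0 0 0 0 0 85;10 0 0 0 0 0 85;0 0 0 0 0 0 85;0 0 0 0 0 0 85'
python3 -c "
from h import *
to(.5788,.395,.022,-90)"
python3 -m handwheel '0 0 0 0 0 0 65;0 0 0 0 0 0 60;0 0 0 0 0 0 50;0 0 0 0 0 0 50;0 0 0 0 0 0 50;0 0 0 0 0 0 50' 30
python3 -m handwheel '-10 0 0 0 0 0 50;-20 0 0 0 0 0 50;-25 0 0 0 0 0 50;-30 0 0 0 0 0 50;-30 0 0 0 0 0 50;-35 0 0 0 0 0 50;0 0 0 0 0 0 50;0 0 0 0 0 0 50'
python3 -c "
from h import *
to(.5938,.1098,.17,-90)"
```

```text
clock: 52.65
position: [0.5784, 0.3955, 0.0226]
ee_rot: [0.502, 0.499, -0.5, 0.499]
ft_force: [0.6, 0.2, 1.0]
grip_width: 0.996
52.65 pos [0.5784 0.3955 0.0226] grip 0.9962900481436444
x [ 0.002  0.002 -1.   ] y [ 1.    -0.004  0.002] z [-0.004 -1.    -0.002] F [0.6 0.2 1. ]
shift [0.6 0.4 0.5]  turn_x rad -0.0037 (cur yaw -90.21) tilt fix(tool) [ 0.     -0.0017 -0.0023] q [-0.94  0.69  0.4   1.46 -0.29  1.05 -0.48]
clock: 53.25
position: [0.5785, 0.3957, 0.0229]
ee_rot: [0.502, 0.499, -0.5, 0.499]
ft_force: [-0.9, -0.6, 5.6]
grip_width: 0.722
clock: 54.05
position: [0.5776, 0.3952, 0.1721]
ee_rot: [0.502, 0.499, -0.5, 0.499]
ft_force: [-0.8, -0.7, -4.1]
grip_width: 0.717
54.05 pos [0.5776 0.3952 0.1721] grip 0.7169470945496288
x [ 0.002  0.002 -1.   ] y [ 1.    -0.004  0.002] z [-0.004 -1.    -0.002] F [-0.8 -0.7 -4.1]
shift [  1.7  17.2 285.3]  turn_x rad -0.0036 (cur yaw -90.20) tilt fix(tool) [-0.     -0.0016 -0.0018] q [-0.96  0.56  0.45  1.34 -0.24  1.3  -0.52]
```

```bash
python3 -m handwheel '0 1 20 0 0 0 50;0 3 45 0 0 0 50;0 3 45 0 0 0 50;0 3 45 0 0 0 50;0 3 45 0 0 0 50;0 3 45 0 0 0 50;0 1 40 0 0 0 50;0 0 0 0 0 0 50'
python3 -m handwheel '0 0 0 0 0 0 50;0 0 0 0 0 0 50'
python3 -c "
from h import *
to(.5938,.1102,.130,-90)"
```

```text
clock: 54.85
position: [0.593, 0.1019, 0.1701]
ee_rot: [-0.502, -0.496, 0.504, -0.497]
ft_force: [0.9, -1.5, -2.9]
grip_width: 0.719
clock: 55.05
position: [0.5928, 0.1115, 0.1701]
ee_rot: [0.501, 0.5, -0.5, 0.499]
ft_force: [-0.9, 0.6, -2.0]
grip_width: 0.719
55.05 pos [0.5928 0.1115 0.1701] grip 0.7187563876584795
x [-0.001  0.001 -1.   ] y [ 1.    -0.002 -0.001] z [-0.002 -1.    -0.001] F [-0.9  0.6 -2. ]
shift [40.1  1.   1.3]  turn_x rad -0.0019 (cur yaw -90.11) tilt fix(tool) [-0.     -0.001   0.0007] q [-0.7   0.35  0.55  1.63 -0.19  1.22 -0.11]
```

```bash
python3 -m handwheel '12 1 0.5 0 0 0 50;12 0 0 0 0 0 50;12 0 0 0 0 0 50;6 0 0 0 0 0 50;0 0 0 0 0 0 50;0 0 0 0 0 0 50;0 0 0 0 0 0 50'
python3 -c "
from h import *
to(.5938,.1102,.124,-90)"
```

```text
clock: 55.75
position: [0.595, 0.1096, 0.1296]
ee_rot: [0.502, 0.499, -0.5, 0.499]
ft_force: [0.0, -0.5, -3.7]
grip_width: 0.717
55.75 pos [0.595  0.1096 0.1296] grip 0.7167282142619841
x [ 0.002  0.001 -1.   ] y [ 1.    -0.004  0.002] z [-0.004 -1.    -0.001] F [ 0.  -0.5 -3.7]
shift [ 5.6 -1.2 -0.6]  turn_x rad -0.0036 (cur yaw -90.21) tilt fix(tool) [-0.     -0.0011 -0.002 ] q [-0.69  0.39  0.54  1.67 -0.22  1.14 -0.09]
```

```bash
python3 -m handwheel '2 -1.2 -0.6 0 0 -0.002 50;2 0 0 0 0 0 50;2 0 0 0 0 0 50;2 0 0 0 0 0 50;0 0 0 0 0 0 50;0 0 0 0 0 0 50'
python3 -m handwheel '1 0 0 0 0 0 50;0 0 0 0 0 0 50;0 0 0 0 0 0 50'
python3 -m handwheel '1 0 0 0 0 0 50;0 0 0 0 0 0 50;0 0 0 0 0 0 50'
```

```text
clock: 56.35
position: [0.5933, 0.1102, 0.1211]
ee_rot: [-0.501, -0.5, 0.501, -0.499]
ft_force: [-0.7, 0.2, -2.2]
grip_width: 0.714
clock: 56.65
position: [0.5935, 0.1102, 0.1202]
ee_rot: [0.501, 0.5, -0.501, 0.499]
ft_force: [-0.2, -0.4, -1.5]
grip_width: 0.714
clock: 56.95
position: [0.5935, 0.1102, 0.1192]
ee_rot: [0.501, 0.5, -0.501, 0.499]
ft_force: [-0.6, -0.2, -1.1]
grip_width: 0.717
```

```bash
python3 -m handwheel '1 0 0 0 0 0 50;0 0 0 0 0 0 50;0 0 0 0 0 0 50'
python3 -m handwheel '0.7 0 0 0 0 0 50;0 0 0 0 0 0 50;0 0 0 0 0 0 50'
```

```text
clock: 57.25
position: [0.5935, 0.1102, 0.1182]
ee_rot: [0.501, 0.5, -0.501, 0.499]
ft_force: [-1.2, 0.3, 0.8]
grip_width: 0.72
clock: 57.55
position: [0.5935, 0.1103, 0.1175]
ee_rot: [0.501, 0.5, -0.501, 0.499]
ft_force: [0.3, 0.1, 1.2]
grip_width: 0.717
```

```bash
python3 -m handwheel '0 0 0 0 0 0 66;0 0 0 0 0 0 72;0 0 0 0 0 0 85;0 0 0 0 0 0 85;0 0 0 0 0 0 85;0 0 0 0 0 0 85;0 0 0 0 0 0 85;0 0 0 0 0 0 85'
python3 -m handwheel '0 0 0 0 0 0 85;0 0 0 0 0 0 85;0 0 0 0 0 0 85;0 0 0 0 0 0 85;0 0 0 0 0 0 85;0 0 0 0 0 0 85;0 0 0 0 0 0 85;0 0 0 0 0 0 85'
python3 -c "
from h import *
c=snap('scene','s11.png')
cv2.imwrite('pics/s11z.png',cv2.resize(c['color'][110:210,280:390],None,fx=6,fy=6,interpolation=cv2.INTER_CUBIC))"
```

```text
clock: 58.35
position: [0.5934, 0.1102, 0.1174]
ee_rot: [-0.501, -0.5, 0.501, -0.499]
ft_force: [0.0, -0.3, -0.4]
grip_width: 0.993
clock: 59.15
position: [0.5934, 0.1103, 0.1174]
ee_rot: [-0.501, -0.5, 0.501, -0.499]
ft_force: [-0.3, -0.2, -0.4]
grip_width: 0.996
```

View pics/s11z.png

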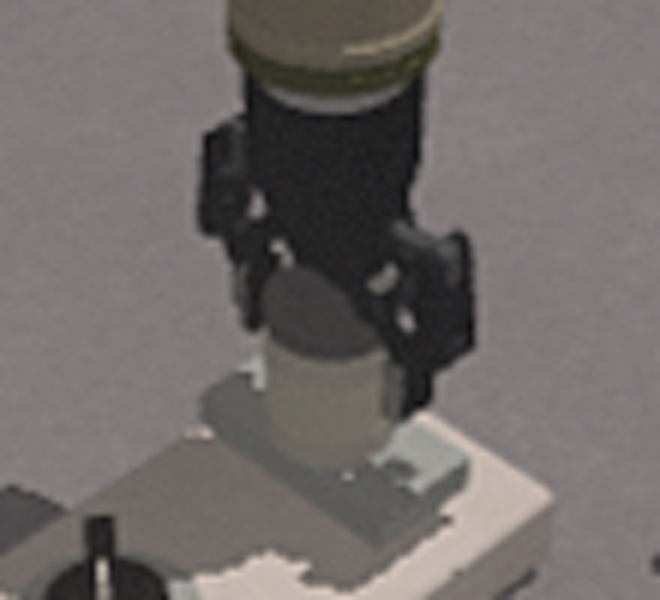

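Pot4 stands on the plate, released. I'll carry it to the tray at (0.505,-0.22).

```bash
python3 -m handwheel '0 0 0 0 0 0 70;0 0 0 0 0 0 60;0 0 0 0 0 0 50;0 0 0 0 0 0 50;0 0 0 0 0 0 50;0 0 0 0 0 0 50' 30
python3 -m handwheel '-8 0 0 0 0 0 50;-15 0 0 0 0 0 50;-20 0 0 0 0 0 50;-25 0 0 0 0 0 50;0 0 30 0 0 0 50;0 0 40 0 0 0 50;0 -10 45 0 0 0 50;0 -10 45 0 0 0 50'
python3 -m handwheel '0 -10 45 0 0 0 50;0 -10 45 0 0 0 50;0 -10 35 0 0 0 50;0 -10 25 0 0 0 50;0 0 0 0 0 0 50;0 0 0 0 0 0 50;0 0 0 0 0 0 50'
python3 -c "
from h import *
to(.505,-.22,.06,-90)"
```

```text
clock: 59.8
position: [0.5933, 0.1103, 0.1174]
ee_rot: [-0.501, -0.5, 0.501, -0.499]
ft_force: [-0.4, 0.0, 0.3]
grip_width: 0.715
clock: 60.6
position: [0.5726, -0.0514, 0.1865]
ee_rot: [0.501, 0.499, -0.501, 0.499]
ft_force: [0.2, -0.0, -3.6]
grip_width: 0.72
clock: 61.3
position: [0.5329, -0.1985, 0.1857]
ee_rot: [0.501, 0.5, -0.5, 0.499]
ft_force: [0.3, 0.1, -2.3]
grip_width: 0.717
61.3 pos [ 0.5329 -0.1985  0.1857] grip 0.717325856002978
x [-0.     0.001 -1.   ] y [ 1.    -0.002 -0.   ] z [-0.002 -1.    -0.001] F [ 0.3  0.1 -2.3]
shift [125.7 -27.8  21.8]  turn_x rad -0.0020 (cur yaw -90.11) tilt fix(tool) [-0.     -0.0015  0.0003] q [-0.31  0.28  0.7   1.71 -0.19  1.23  0.43]
```

```bash
python3 -m handwheel '10 -10 7 0 0 0 50;20 -9 7 0 0 0 50;20 -9 7 0 0 0 50;25 0 0 0 0 0 50;25 0 0 0 0 0 50;20 0 0 0 0 0 50;0 0 0 0 0 0 50;0 0 0 0 0 0 50'
python3 -m handwheel '10 0 0 0 0 0 50;10 0 0 0 0 0 50;8 0 0 0 0 0 50;3 0 0 0 0 0 50;0 0 0 0 0 0 50;0 0 0 0 0 0 50'
python3 -c "
from h import *
to(.505,-.22,.028,-90)"
```

```text
clock: 62.1
position: [0.5047, -0.2198, 0.0657]
ee_rot: [-0.5, -0.5, 0.501, -0.499]
ft_force: [0.4, -0.8, -1.4]
grip_width: 0.719
clock: 62.7
position: [0.5042, -0.2205, 0.0343]
ee_rot: [-0.501, -0.499, 0.501, -0.499]
ft_force: [-0.2, 0.2, -3.2]
grip_width: 0.715
62.7 pos [ 0.5042 -0.2205  0.0343] grip 0.7145637701286146
x [-0.001  0.001 -1.   ] y [ 1.    -0.004 -0.001] z [-0.004 -1.    -0.001] F [-0.2  0.2 -3.2]
shift [ 6.3  0.8 -0.5]  turn_x rad -0.0037 (cur yaw -90.21) tilt fix(tool) [-0.     -0.0007  0.0008] q [-0.21  0.43  0.65  1.89 -0.32  0.93  0.59]
```

```bash
python3 -m handwheel '3 0 0 0 0 0 50;2 0 0 0 0 0 50;0 0 0 0 0 0 50;0 0 0 0 0 0 50'
python3 -m handwheel '1 0 0 0 0 0 50;0 0 0 0 0 0 50;0 0 0 0 0 0 50'
python3 -m handwheel '1 0 0 0 0 0 50;0 0 0 0 0 0 50;0 0 0 0 0 0 50'
```

```text
clock: 63.1
position: [0.5041, -0.2204, 0.0292]
ee_rot: [-0.501, -0.5, 0.501, -0.499]
ft_force: [-0.4, -0.6, -2.5]
grip_width: 0.716
clock: 63.4
position: [0.5041, -0.2204, 0.0282]
ee_rot: [-0.501, -0.5, 0.501, -0.499]
ft_force: [-0.9, 0.7, -4.0]
grip_width: 0.72
clock: 63.7
position: [0.5041, -0.2204, 0.0272]
ee_rot: [-0.501, -0.5, 0.501, -0.499]
ft_force: [0.2, 0.2, -2.8]
grip_width: 0.72
```

```bash
python3 -m handwheel '0.7 0 0 0 0 0 50;0 0 0 0 0 0 50;0 0 0 0 0 0 50'
python3 -m handwheel '0.7 0 0 0 0 0 50;0 0 0 0 0 0 50;0 0 0 0 0 0 50'
```

```text
clock: 64.0
position: [0.5042, -0.2204, 0.0268]
ee_rot: [0.501, 0.5, -0.501, 0.499]
ft_force: [-3.4, 1.1, 4.7]
grip_width: 0.722
clock: 64.3
position: [0.5042, -0.2204, 0.0268]
ee_rot: [0.501, 0.5, -0.501, 0.499]
ft_force: [-7.4, 3.1, 15.0]
grip_width: 0.72
```

```bash
python3 -m handwheel '0 0 0 0 0 0 66;0 0 0 0 0 0 72;0 0 0 0 0 0 85;0 0 0 0 0 0 85;0 0 0 0 0 0 85;-15 0 0 0 0 0 85;-25 0 0 0 0 0 85;-30 0 0 0 0 0 85'
python3 -m handwheel '-30 0 0 0 0 0 85;-30 0 -20 0 0 0 85;-10 15 -40 0 0 0 85;0 15 -45 0 0 0 85;0 15 -45 0 0 0 85;0 15 -30 0 0 0 85;0 0 0 0 0 0 85;0 0 0 0 0 0 85'
python3 pots.py;python3 -c "
from h import *
to(.5793,-.0235,.17,-39.8)"
```

```text
clock: 65.1
position: [0.5036, -0.2205, 0.097]
ee_rot: [-0.501, -0.5, 0.501, -0.498]
ft_force: [0.7, -0.8, 1.2]
grip_width: 0.996
clock: 65.9
position: [0.565, -0.0406, 0.1666]
ee_rot: [-0.501, -0.5, 0.501, -0.499]
ft_force: [-0.1, -0.9, -0.6]
grip_width: 0.999
scene
px [303.  26.] n 60 top z 0.0805 c -368.4 886.5 diam 60.4
px [223. 241.] n 340 top z 0.0817 c 508.3 -220.9 diam 61.8
px [190. 260.] n 472 top z 0.0715 c 503.3 -311.6 diam 56.4
px [301. 277.] n 286 top z 0.0802 c 755.2 -170.1 diam 63.1
px [158. 296.] n 387 top z 0.0618 c 534.7 -415.3 diam 48.9
px [304. 297.] n 192 top z 0.0794 c 769.7 -180.6 diam 62.9
top
px [395. 145.] n 171 top z 0.081 c 762.0 -174.5 diam 67.1
px [229. 155.] n 606 top z 0.076 c 744.7 270.8 diam 81.5
px [635. 218.] n 259 top z 0.0608 c 578.5 -843.2 diam 82.2
px [482. 235.] n 281 top z 0.0612 c 533.6 -414.3 diam 47.8
px [412. 245.] n 431 top z 0.0816 c 503.4 -220.1 diam 63.0
px [445. 246.] n 389 top z 0.0707 c 502.8 -312.5 diam 55.4
66.0 pos [ 0.5646 -0.0423  0.1665] grip 0.9927401780460414
x [-0.001  0.    -1.   ] y [ 1.    -0.006 -0.001] z [-0.006 -1.    -0.   ] F [ 0.7 -0.5  0. ]
shift [ -3.5  14.6 -18.9]  turn_x rad -0.8817 (cur yaw -90.32) tilt fix(tool) [-0.     -0.0004  0.0005] q [-0.53  0.28  0.63  1.73 -0.17  1.19  0.13]
```

View pics/p_scene.png

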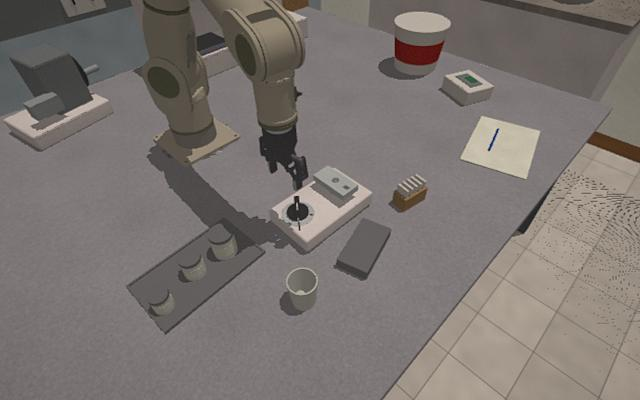

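All three pots stand in the tray: lids at 61, 71 and 81 mm, positions as released apart from the knocked pot2. On to the knob.

```bash
python3 -m handwheel '0 14.6 -18.9 0 0 0 45;0 0 0 -0.13 0 0 45;0 0 0 -0.13 0 0 45;0 0 0 -0.13 0 0 45;0 0 0 -0.13 0 0 45;0 0 0 -0.13 0 0 45;0 0 0 -0.13 0 0 45;0 0 0 -0.1 0 0 45'
python3 -m handwheel '0 0 0 0 0 0 45;0 0 0 0 0 0 45;0 0 0 0 0 0 45'
python3 -c "
from h import *
to(.5793,-.0238,.115,-39.8)"
```

```text
clock: 66.8
position: [0.5792, -0.0238, 0.1664]
ee_rot: [0.24, 0.665, -0.24, 0.665]
ft_force: [-0.1, -1.1, 0.2]
grip_width: 0.53
clock: 67.1
position: [0.5794, -0.0225, 0.166]
ee_rot: [0.242, 0.665, -0.242, 0.664]
ft_force: [-0.1, 1.0, 0.7]
grip_width: 0.529
67.1 pos [ 0.5794 -0.0225  0.166 ] grip 0.5291306083124263
x [-0.001  0.001 -1.   ] y [0.642 0.766 0.   ] z [ 0.766 -0.642 -0.001] F [-0.1  1.   0.7]
shift [51.  -1.1  0.8]  turn_x rad -0.0030 (cur yaw -39.97) tilt fix(tool) [ 0.     -0.0011 -0.    ] q [-0.44  0.29  0.48  1.69 -0.14  1.19  0.95]
```

```bash
python3 -m handwheel '20 -1.1 0.8 0 0 0 45;25 0 0 0 0 0 45;25 0 0 0 0 0 45;15 0 0 0 0 0 45;8 0 0 0 0 0 45;0 0 0 0 0 0 45;0 0 0 0 0 0 45;0 0 0 0 0 0 45'
python3 -c "
from h import *
to(.5793,-.0238,.073,-39.8)"
```

```text
clock: 67.9
position: [0.5801, -0.0231, 0.074]
ee_rot: [0.241, 0.665, -0.24, 0.665]
ft_force: [0.3, 0.2, 0.4]
grip_width: 0.529
67.9 pos [ 0.5801 -0.0231  0.074 ] grip 0.5288802392206218
x [ 0.001  0.001 -1.   ] y [0.64  0.768 0.001] z [ 0.768 -0.64  -0.   ] F [0.3 0.2 0.4]
shift [ 1.  -1.  -0.2]  turn_x rad 0.0001 (cur yaw -39.79) tilt fix(tool) [-0.     -0.0001 -0.0013] q [-0.41  0.4   0.45  1.78 -0.2   1.01  0.99]
```

```bash
python3 -m handwheel '0 -0.8 0 0 0 0 20;0 0 0 0 0 0 5;0 0 0 0 0 0 5;0 0 0 0 0 0 5;0 0 0 0 0 0 5;0 0 0 0 0 0 5' 30
python3 -m handwheel '0 0 0 -0.1 0 0 5;0 0 0 -0.12 0 0 5;0 0 0 -0.12 0 0 5;0 0 0 -0.12 0 0 5;0 0 0 -0.12 0 0 5;0 0 0 -0.12 0 0 5;0 0 0 -0.12 0 0 5;0 0 0 -0.12 0 0 5'
python3 -m handwheel '0 0 0 -0.12 0 0 5;0 0 0 -0.12 0 0 5;0 0 0 -0.1 0 0 5;0 0 0 0 0 0 5;0 0 0 0 0 0 5;0 0 0 0 0 0 5'
python3 -c "
from h import *
to(.5793,-.0238,.073,34.6)"
```

```text
clock: 68.5
position: [0.5795, -0.0233, 0.0736]
ee_rot: [0.241, 0.665, -0.24, 0.665]
ft_force: [0.8, 2.5, 5.5]
grip_width: 0.154
clock: 69.3
position: [0.5794, -0.0245, 0.0735]
ee_rot: [-0.088, 0.701, 0.088, 0.702]
ft_force: [0.3, -2.6, 5.8]
grip_width: 0.158
clock: 69.9
position: [0.5795, -0.0249, 0.0735]
ee_rot: [-0.203, 0.677, 0.203, 0.678]
ft_force: [1.7, -2.8, 5.8]
grip_width: 0.156
69.9 pos [ 0.5795 -0.0249  0.0735] grip 0.15636951799792662
x [ 0.001 -0.    -1.   ] y [-0.55   0.835 -0.001] z [0.835 0.55  0.   ] F [ 1.7 -2.8  5.8]
shift [0.5 1.  0.4]  turn_x rad -0.0216 (cur yaw 33.36) tilt fix(tool) [-0.      0.0005  0.0005] q [-0.22  0.37  0.22  1.77 -0.1   1.01  2.19]
```

```bash
python3 -m handwheel '0 0 0 -0.018 0 0 5;0 0 0 0 0 0 5;0 0 0 0 0 0 5'
python3 -m handwheel '0 0 0 0 0 0 45;0 0 0 0 0 0 45;0 0 0 0 0 0 45;0 0 0 0 0 0 45;-20 0 0 0 0 0 45;-30 0 0 0 0 0 45;-30 0 0 0 0 0 45;-20 0 0 0 0 0 45'
python3 -m handwheel '0 0 0 0.13 0 0 45;0 0 0 0.13 0 0 45;-20 -20 -40 0.13 0 0 45;-20 -20 -40 0.13 0 0 45;0 -30 -30 0 0 0 45;0 -30 -30 0 0 0 45;0 0 0 0 0 0 45;0 0 0 0 0 0 45'
python3 -c "
from h import *
st()
c=snap('top','t12.png')
cv2.imwrite('pics/t12z.png',cv2.resize(c['color'][170:255,250:370],None,fx=6,fy=6,interpolation=cv2.INTER_CUBIC))
c=snap('scene','s12.png')
cv2.imwrite('pics/s12z.png',cv2.resize(c['color'][150:240,260:380],None,fx=6,fy=6,interpolation=cv2.INTER_CUBIC))
"
```

```text
clock: 70.2
position: [0.5796, -0.0249, 0.0735]
ee_rot: [-0.209, 0.675, 0.209, 0.676]
ft_force: [1.7, -3.4, 5.7]
grip_width: 0.155
clock: 71.0
position: [0.5794, -0.0238, 0.175]
ee_rot: [-0.21, 0.675, 0.21, 0.676]
ft_force: [0.5, -1.0, 0.5]
grip_width: 0.521
clock: 71.8
position: [0.4582, -0.1494, 0.2131]
ee_rot: [-0.028, 0.707, 0.029, 0.706]
ft_force: [0.1, 0.6, -0.4]
grip_width: 0.533
71.8 pos [ 0.4582 -0.1494  0.2131] grip 0.5326529233173536
x [-0.     0.001 -1.   ] y [-0.082  0.997  0.001] z [ 0.997  0.082 -0.   ] F [ 0.1  0.6 -0.4]
```

View pics/t12z.png

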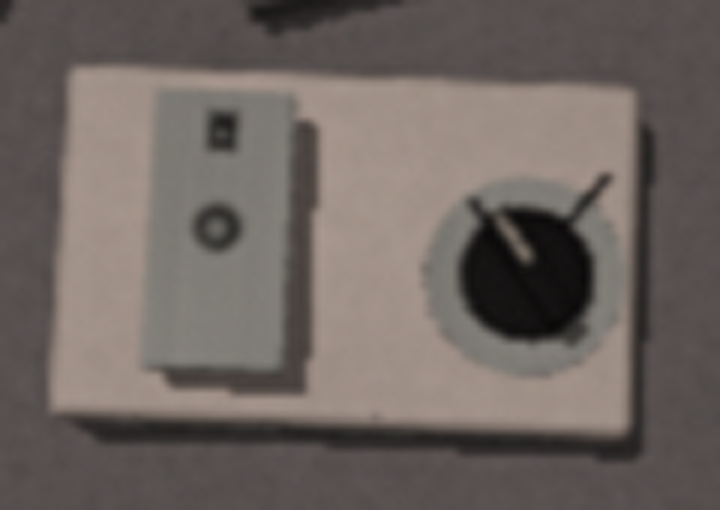

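View pics/s12z.png

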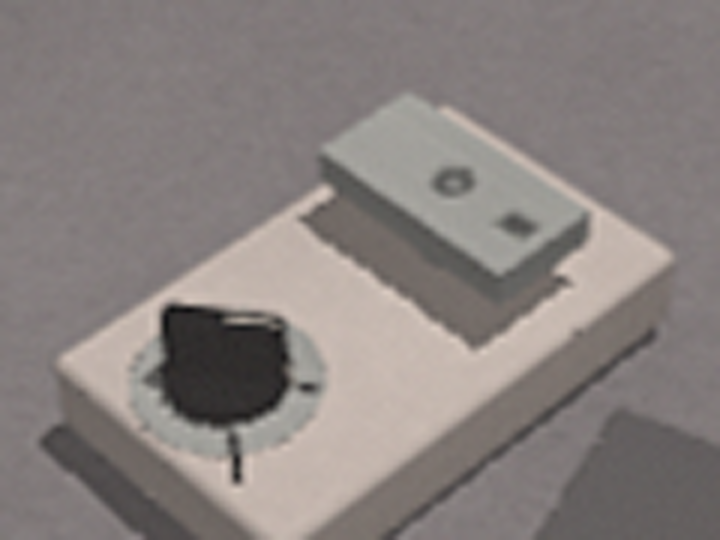

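```bash
python3 -c "
from h import *
c=cams.camera('top');P=cloud(c)
px=lambda x,y:((x+.5)/6-.5+250,(y+.5)/6-.5+170)
f=lambda a,b:ray(c,*px(*a),.0965)[:2]-ray(c,*px(*b),.0965)[:2]
for a,b in(((500,213),(530,262)),((575,213),(537,262))):
    d=f(a,b);print(np.degrees(np.arctan2(d[1],d[0])))
Q=P[195:235,318:358].reshape(-1,3);Q=Q[(Q[:,2]>.085)&(Q[:,2]<.105)];print(cv2.minAreaRect((Q[:,:2]*1000).astype(np.float32)))
Q=P[175:250,265:310].reshape(-1,3);Q=Q[(Q[:,2]>.093)&(Q[:,2]<.112)];print(np.median(Q[:,2]),cv2.minAreaRect((Q[:,:2]*1000).astype(np.float32)))
s,_=st()
"; python3 pots.py
```

```text
31.629912741218657
-37.20640853335359
((579.4705810546875, -23.93154525756836), (55.571807861328125, 14.23133659362793), 33.16030502319336)
0.09748555801135167 ((593.393310546875, 109.52883911132812), (60.235816955566406, 120.2845458984375), 88.24889373779297)
71.95 pos [ 0.459  -0.1479  0.2127] grip 0.5287778908052765
x [-0.001  0.001 -1.   ] y [-0.085  0.996  0.001] z [ 0.996  0.085 -0.001] F [-0.4 -0.4 -1.5]
scene
px [411. 188.] n 530 top z 0.0767 c 744.1 270.4 diam 83.4
px [222. 239.] n 424 top z 0.0818 c 505.5 -219.5 diam 64.7
px [190. 260.] n 468 top z 0.0716 c 503.7 -312.8 diam 57.4
px [301. 277.] n 292 top z 0.08 c 756.1 -170.8 diam 63.1
px [158. 296.] n 388 top z 0.0619 c 534.6 -414.9 diam 48.5
px [304. 297.] n 190 top z 0.0796 c 770.0 -180.9 diam 62.8
top
px [396. 145.] n 181 top z 0.0809 c 761.4 -176.4 diam 66.8
px [229. 155.] n 609 top z 0.0763 c 744.1 270.5 diam 82.2
px [385. 159.] n 74 top z 0.0809 c 740.7 -159.4 diam 55.2
px [635. 218.] n 265 top z 0.061 c 583.9 -842.5 diam 71.7
px [403. 240.] n 71 top z 0.0813 c 516.7 -199.0 diam 34.3
```

```bash
python3 -c "
from workcell import hand_in
print(hand_in())"
```

```text
the job is handed in; nothing more can be done
None
```

The job is done and handed in at about 72 s on the clock; hand-in reports no verdict.

**What I did:**
- Fitted the plate over the spindle and pin without resistance.
- Turned the knob to the long line. In the picture the white line ran straight on from it.
- Found three pots from their heights: pot2, pot3 and pot4. Pot1 was absent.
- Stood pot2, pot3 and pot4 in that order at the plate centre, released each for about 1.5 s, then put each in the tray.
- Turned the knob back to the short line.

**Last checks:**
- **Plate:** its centre is within 1 mm of the measured spindle position, it is aligned with the carrier, and the pin shows in the slot.
- **Knob:** the depth fit puts the bar at 33.2° against 34.6° for the short line. A rougher pixel reading gave 31.6°. Both are within the 5.7° allowed.
- **Pots:** all three stand upright in the tray, seen in the scene camera; the arm hid them from the top camera in the final check. Pot2 was knocked about 30 mm aside during the run but stayed in the tray, so I left it there.
- **Bystanders:** cassettes and beaker measured where they started. The slide box was only seen unmoved in the pictures.

One check disagreed: while pot2 was on the plate, a rough reading past the fingers put it 5–6 mm off centre. Its position in the tray against the release point showed under 1 mm, so I took it as centred; either value is within the 10 mm limit.

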